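Kit the shaft spacers onto the arbor

ROBOT

A 7-joint arm with a two-finger parallel gripper is mounted at the origin on the work surface. World frame = base frame: x ahead of the robot, y to its left, z up, the work surface at z = 0. Lengths are in m, angles in rad, forces in N, time in s.
With the tool pointing down it reaches from about 0.4 to 0.875 m from the base axis. Payload 19.3 kg.
Tool frame: the origin (TCP) lies midway between the tips of the shut fingers; the grasp point (between the pads) lies 19 mm behind it (bot.pinch_z is the distance from the TCP to the grasp point, in m); z points along the fingers, y is the line along which they close (so a half turn about z gives the same grasp; the last joint's range is limited). The gripper opens to 85 mm and grips with 20 to 120 N. Pads are 22 mm wide; open, the fingers measure 114 mm over their backs; the gripper's body (76 mm by 85 mm) begins 54 mm behind the grasp point. The pads swing forward as they close: fully open they stand 13 mm farther back than shut.
Start: joints at [1.056, 0.521, -0.036, 1.599, 0.021, 1.021, -0.113], TCP at [0.269, -0.564, 0.231] pointing down, gripper open.
Joint ranges: [-2.91, 2.91], [-0.3, 2.13], [-1.5, 1.42], [0.17, 2.43], [-1.26, 4.41], [0.16, 1.93], [-2.52, 2.52]. Speed limits (rad/s): [1.89, 1.89, 2.39, 2.39, 3.01, 3.01, 3.01].

INTERFACE

Orientations are given as [roll, pitch, yaw] about the fixed x, y, z axes, in that order (R = Rz(yaw) Ry(pitch) Rx(roll)).
In Python, from workcell import observe, viewer, bot gives the robot as it stands. The module is installed in compiled form; this text tells all that it offers.
- The arm moves only by the tool play_rows, never from a script. Its argument "motion" is a list of rows, each a list of 7 numbers: the shift along the tool's x, y, z in cm, then the turn, a rotation vector about the tool's x, y, z in rad, then the opening, from -1 (shut) to 1 (fully open), so that 0 is half open. A call has exactly 5 rows; each row is the pose to reach, as a shift and turn from the pose commanded when the call began, along the tool's axes at that moment; what a row does not reach only later rows make up. A row lasts 1/10 s, in which the tool goes at most 50 mm and 8.59 degrees, less where a joint would pass 70% of its speed; a pose out of reach is approached as far as the arm can. A call with a gripper value outside its range is refused whole. The fingers move at their own pace and stop on an object; "squeeze" is the grip in N (left out, the last holds). Time passes only in rows, so rows that repeat a pose let the fingers close, or fill a call up. It gives the time, the measured TCP pose, the force, the opening and the grip force at its end, in the units of the state.
- observe(): the state, without advancing time (a new reading comes with each control period).
- viewer.grab_frame(name): name is "side" or "top" or "wrist"; returns (picture, depth): 400x640x3 uint8, red, green, blue; 400x640 float32, m along the optical axis (not along the pixel's ray), 0 where there is no reading.
- viewer.camera_info(name): a dict with "fx", "fy", "cx", "cy" (pixels), "R" (3x3) and "t" (3): a world point X has camera coordinates R X + t. Camera axes: x right, y down, z forward; pixel columns grow to the right and rows downward; lengths in m; the calibration is good to about 2 mm. A picture is of the moment at which its call begins: read the wrist's pose just before it. camera_info takes no time and is no camera call; for the wrist camera it gives the pose at the moment of the call.
- bot.job_done(): hands the job in; it is judged then, once.
The state is a dict: "clock": time; "qpos": joint angles; "qd": joint speeds; "joint_efforts": joint torques, N m; "position": TCP position; "tool_rot": TCP orientation; "force": force on the tool from outside, world axes, zero at the start; "moment": the same for the moment, N m; "grip_width": finger opening in m; "finger_force": force on a finger pad.
Only numpy, scipy, OpenCV 4.12 (cv2) and the standard library are available. Lean on these libraries where they do the work, as an engineer would, in place of code of your own. Each camera call takes 0.05 s, during which the arm holds its last target. There are 200 camera calls.

TASK

Load the spacer arbor for the fitters: swing its flat keeper bar right out of the way, thread all the right-bore spacers flat onto the arbor with the thickest at the bottom and each thinner one above it, then swing the keeper fully home over the loaded arbor. Some wrong-bore spacers have got mixed in and belong in the blue bin: the bore gauge tells them apart, a wrong one drops right down over its pin while a right one stops on the pin's tip. Leave the other things on the bench where they are.

Things in the scene. Friction and masses are not known exactly. Their poses are not given: they have to be found in the camera images.
- keeper (a joint): angle (rad) of the keeper, a flat aluminium bar 28 mm wide and 6 mm thick that turns level about an upright pivot post beside the arbor. 0 = fully home: over the arbor, against its stop, its underside 7 mm above the arbor's tip. It grows as the bar swings clear (clockwise seen from above, its free end moving towards the arbor_seat +y side), up to an end stop at 1.75. It turns with a little friction (under 1 N at the knob) and stays where it is left
- keeper_knob (a point): centre of the keeper's black upright knob (16 mm across, 30 mm high, standing on top of the bar), 122 mm from the pivot axis, near the bar's free end; the bar's upper face is 15 mm below this point. It can be pushed sideways or pinched from above
- keeper_pivot (a point): on the pivot axis of the keeper at the underside of the bar, 93 mm above the bench. The pivot post is fixed, 95 mm from the arbor's axis on the arbor_seat +x side; the screw head on top ends 13 mm above this point
- arbor_seat (a point): on the axis of the fixed upright arbor, at the top of its shoulder (34 mm across, 14 mm high) where the lowest spacer rests, 24 mm above the bench. The arbor is 20 mm thick and ends 62 mm above this point with a 4 mm tapered tip. z up; +x points at the keeper's pivot; the base plate (10 mm thick) reaches from 60 mm on the -x side to 130 mm on the +x side and 45 mm to either side in y. A stop dowel 10 mm thick stands at x +72, y -20 mm, 104 mm high over the bench
- gauge_tip (a point): middle of the flat top of the fixed bore gauge, an upright pin 26 mm thick with a 3 mm tapered lead (20 mm across at the very tip), standing 30 mm clear of its shoulder (36 mm across, 10 mm high, on a 70 mm square block 12 mm thick); the tip is 52 mm above the bench. A right-bore spacer stops within 2 mm below the tip; a wrong-bore one drops down to the shoulder, 30 mm below the tip
- bin_in (a point): centre of the inner floor (3 mm above the bench) of the fixed open blue parts bin, outside 200 mm along its x, 140 mm along its y, 60 mm high, walls 3 mm
- spacer_a_center (a point): centre (half-way up) of a plain steel shaft spacer, a ring 20 mm thick and 44 mm across that starts lying flat on the bench; its bore is either right (23 mm) or wrong (29 mm) and which is not known beforehand; z along the bore. None if it is absent from this run (or held)
- spacer_b_center (a point): centre (half-way up) of a plain steel shaft spacer, a ring 20 mm thick and 44 mm across that starts lying flat on the bench; its bore is either right (23 mm) or wrong (29 mm) and which is not known beforehand; z along the bore. None if it is absent from this run (or held)
- spacer_c_center (a point): centre (half-way up) of a plain steel shaft spacer, a ring 16 mm thick and 44 mm across that starts lying flat on the bench; its bore is either right (23 mm) or wrong (29 mm) and which is not known beforehand; z along the bore. None if it is absent from this run (or held)
- spacer_d_center (a point): centre (half-way up) of a plain steel shaft spacer, a ring 16 mm thick and 44 mm across that starts lying flat on the bench; its bore is either right (23 mm) or wrong (29 mm) and which is not known beforehand; z along the bore. None if it is absent from this run (or held)
- spacer_e_center (a point): centre (half-way up) of a plain steel shaft spacer, a ring 12 mm thick and 44 mm across that starts lying flat on the bench; its bore is either right (23 mm) or wrong (29 mm) and which is not known beforehand; z along the bore. None if it is absent from this run (or held)
- spacer_f_center (a point): centre (half-way up) of a plain steel shaft spacer, a ring 12 mm thick and 44 mm across that starts lying flat on the bench; its bore is either right (23 mm) or wrong (29 mm) and which is not known beforehand; z along the bore. None if it is absent from this run (or held)
- spacer_g_center (a point): centre (half-way up) of a plain steel shaft spacer, a ring 8 mm thick and 44 mm across that starts lying flat on the bench; its bore is either right (23 mm) or wrong (29 mm) and which is not known beforehand; z along the bore. None if it is absent from this run (or held)
- bolt: bystander, loose: hexagon bolt, shank 16 mm thick, 60 mm long in all, lying down, head 28 mm; among the spacers; origin at the centre of its underside
- offcut: bystander, loose: offcut of aluminium profile 80 x 40 x 40 mm; origin at the centre of its underside
- carton: bystander, loose: small cardboard carton 60 x 75 x 50 mm; origin at the centre of its underside
- reel: bystander, loose: small wooden cable reel, 90 mm across, 55 mm high, standing upright; origin at the centre of its underside
- marker: bystander, loose: marker pen 130 mm long, 15 mm thick, lying down; origin at the centre of its underside
- bracket: bystander, loose: aluminium angle bracket 60 x 40 mm, 40 mm high; origin at the centre of its underside
Things that resemble listed ones, but are neither listed nor needed, are in the scene too. What is shaped like the part that bears spacer_a_center but turquoise or yellow is not meant.

How it is judged:
On the way, in this order (a step that is already met when the one before it is completed fails the run):
1. the keeper is swung clear of the arbor (by 1.0 rad or more) (value of joint keeper above 1 rad), for 0.2 s.
2. all the right-bore spacers that are present lie flat on the arbor, thickest lowest and each thinner one above (horizontal distance between each of spacer_a_center, spacer_d_center, spacer_e_center, spacer_g_center and arbor_seat below 0.005 m and angle between the z axis of each of spacer_a_center, spacer_d_center, spacer_e_center, spacer_g_center and the z axis of arbor_seat, either way round below 0.12 rad and z of spacer_a_center in the frame of arbor_seat between 0.007 and 0.014 m and z of spacer_d_center in the frame of arbor_seat between 0.005 and 0.032 m and z of spacer_e_center in the frame of arbor_seat between 0.003 and 0.046 m and z of spacer_g_center in the frame of arbor_seat between 0.001 and 0.056 m and ((angle between spacer_a_center's own z axis and vertical below 0.5 rad and z of spacer_d_center in the frame of spacer_a_center above 0.003 m) or (angle between spacer_a_center's own z axis and vertical above 2.6 rad and z of spacer_d_center in the frame of spacer_a_center below -0.003 m)) and ((angle between spacer_a_center's own z axis and vertical below 0.5 rad and z of spacer_e_center in the frame of spacer_a_center above 0.003 m) or (angle between spacer_a_center's own z axis and vertical above 2.6 rad and z of spacer_e_center in the frame of spacer_a_center below -0.003 m)) and ((angle between spacer_a_center's own z axis and vertical below 0.5 rad and z of spacer_g_center in the frame of spacer_a_center above 0.003 m) or (angle between spacer_a_center's own z axis and vertical above 2.6 rad and z of spacer_g_center in the frame of spacer_a_center below -0.003 m)) and ((angle between spacer_d_center's own z axis and vertical below 0.5 rad and z of spacer_e_center in the frame of spacer_d_center above 0.003 m) or (angle between spacer_d_center's own z axis and vertical above 2.6 rad and z of spacer_e_center in the frame of spacer_d_center below -0.003 m)) and ((angle between spacer_d_center's own z axis and vertical below 0.5 rad and z of spacer_g_center in the frame of spacer_d_center above 0.003 m) or (angle between spacer_d_center's own z axis and vertical above 2.6 rad and z of spacer_g_center in the frame of spacer_d_center below -0.003 m)) and ((angle between spacer_e_center's own z axis and vertical below 0.5 rad and z of spacer_g_center in the frame of spacer_e_center above 0.003 m) or (angle between spacer_e_center's own z axis and vertical above 2.6 rad and z of spacer_g_center in the frame of spacer_e_center below -0.003 m))), for 0.3 s.
3. the keeper is fully home over the arbor (within 0.08 rad) (value of joint keeper below 0.08 rad), for 0.2 s.
At the end, for the whole second after the job is handed in: right-bore spacers on the arbor, fully down, level within 0.12 rad, within 5 mm of its axis, thickest lowest and thinner ones above; wrong-bore spacers in the blue bin, centres under 50 mm above its floor; keeper within 0.08 rad of home (all of step 2 and x of spacer_b_center in the frame of bin_in between -0.095 and 0.095 m and y of spacer_b_center in the frame of bin_in between -0.065 and 0.065 m and z of each of spacer_b_center, spacer_c_center, spacer_f_center in the frame of bin_in below 0.05 m and x of spacer_c_center in the frame of bin_in between -0.095 and 0.095 m and y of spacer_c_center in the frame of bin_in between -0.065 and 0.065 m and x of spacer_f_center in the frame of bin_in between -0.095 and 0.095 m and y of spacer_f_center in the frame of bin_in between -0.065 and 0.065 m and value of joint keeper below 0.08 rad); the robot touches nothing.
It fails at once if a bystander (bolt, profile offcut, carton, reel, marker or bracket) is shifted by more than 3 cm (distance of any of bolt, offcut, carton, reel, marker, bracket from where it was at the start of the episode above 0.03 m).
Of spacer_a, spacer_b, spacer_c, spacer_d, spacer_e, spacer_f, spacer_g only 5 to 6 are there at a start; the rules pass over those that are not, and their reading is None.
At some moment in a run one of spacer_a, spacer_b, spacer_c, spacer_d, spacer_e, spacer_f, spacer_g may be knocked a few centimetres aside while the robot is not near it.
It also fails if it takes over 210 s, if anything falls off the work surface, if the arm or the gripper's body presses on something with over 40 N, if the wrist force passes 120 N, or if a joint passes its speed limit or range.

## Working session

There is one attempt and no reset: what is moved stays moved. The work goes in short steps, Python scripts to look and compute and a tool call to move; the robot and the scene stay as the last step left them, time stands still between calls to the robot, and variables do not carry over. Pictures are saved under pics/ and viewed, at most 14 in all, crops included, and the job is handed in when it is done.

Besides the shell and the picture viewer there is one more tool, called by a JSON object that holds its "fn" and its "kwargs", one argument or row to a line. play_rows: Moves the arm, as the interface text tells. Its arguments: {"type":"object","properties":{"motion":{"type":"array"},"squeeze":{"type":"number"}},"required":["motion"]}

```bash
mkdir -p pics; python3 - <<'E'
from workcell import observe, viewer, bot
import cv2,numpy as np
s=observe();print(s['clock'],s['position'],s['tool_rot'],s['grip_width'],bot.pinch_z)
for n in ['top','side']:
    p,d=viewer.grab_frame(n);cv2.imwrite(f'pics/{n}0.png',p[:,:,::-1]);np.savez(f'pics/{n}0.npz',p=p,d=d)
    c=viewer.camera_info(n);print(n,{k:np.round(v,3).tolist() for k,v in c.items()})
E
```

```text
0.0 [ 0.26874401 -0.56391141  0.23072981] [-3.14049131e+00  7.19308489e-05  4.44775758e-01] 0.08541571000692469 0.0187
top {'fx': 426.706, 'fy': 426.706, 'cx': 319.293, 'cy': 193.254, 'R': [[0.004, -1.0, 0.013], [-0.989, -0.006, -0.15], [0.15, -0.012, -0.989]], 't': [-0.013, 0.538, 1.262]}
side {'fx': 391.258, 'fy': 391.258, 'cx': 314.693, 'cy': 199.213, 'R': [[0.993, -0.116, -0.013], [-0.098, -0.765, -0.637], [0.063, 0.634, -0.771]], 't': [-0.522, 0.104, 1.024]}
```

View pics/top0.png

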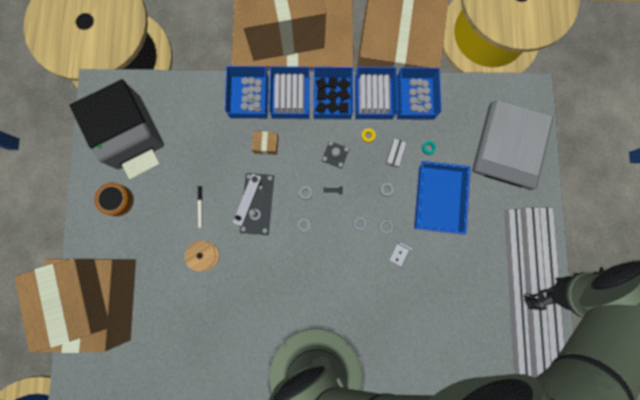

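View pics/side0.png

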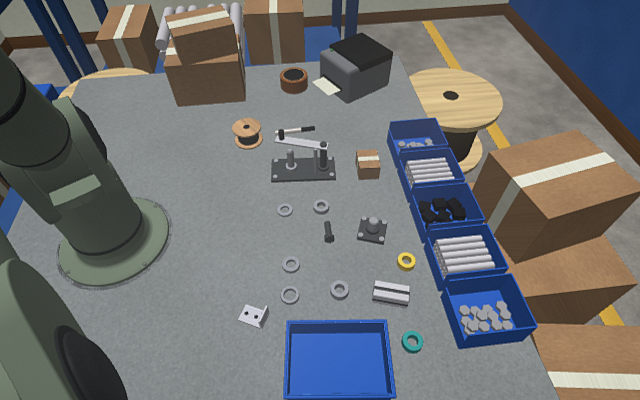

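The top view shows the base plate with arbor and keeper at about (256,204), the gauge at (335,154), and the bin at (442,197). Five grey rings are at (305,192), (304,225), (387,189), (361,224) and (386,226). The yellow ring (369,135) and turquoise ring (429,147) are decoys. The side view agrees.

```bash
cat > h.py <<'E'
import numpy as np,cv2
from workcell import observe, viewer, bot
from scipy.spatial.transform import Rotation as Ro
def ray(c,u,v):
    d=np.array([(u-c['cx'])/c['fx'],(v-c['cy'])/c['fy'],1.]); R=np.array(c['R']);t=np.array(c['t'])
    return -R.T@t, R.T@d
def onz(c,u,v,z):
    o,d=ray(c,u,v); return o+d*(z-o[2])/d[2]
def dep(c,u,v,d):
    o,r=ray(c,u,v); return o+r*d
def proj(c,X):
    p=np.array(c['R'])@np.asarray(X)+np.array(c['t']); return np.array([c['fx']*p[0]/p[2]+c['cx'],c['fy']*p[1]/p[2]+c['cy']])
def cloud(c,d):
    v,u=np.indices(d.shape); x=np.stack([(u-c['cx'])/c['fx'],(v-c['cy'])/c['fy'],np.ones_like(d)],-1)*d[...,None]
    return (x-np.array(c['t']))@np.array(c['R'])
def tri(obs):  # [(c,u,v)...] nearest point to rays
    A=np.zeros((3,3));b=np.zeros(3)
    for c,u,v in obs:
        o,d=ray(c,u,v);d/=np.linalg.norm(d);M=np.eye(3)-np.outer(d,d);A+=M;b+=M@o
    return np.linalg.solve(A,b)
def go(x,y,z,yaw=None,s=None):
    """tool-axis shift (cm) and turn from current measured pose to a tool-down pose at x,y,z (TCP), yaw"""
    s=s or observe();R=Ro.from_euler('xyz',s['tool_rot'])
    T=Ro.from_euler('xyz',[np.pi,0,s['tool_rot'][2] if yaw is None else yaw])
    print('shift cm',np.round(R.inv().apply(np.array([x,y,z])-s['position'])*100,2),'turn',np.round((R.inv()*T).as_rotvec(),3))
E
python3 - <<'E'
from h import *
t=np.load('pics/top0.npz');s=np.load('pics/side0.npz');ct=viewer.camera_info('top');cs=viewer.camera_info('side')
for n,c,f,b in [('top',ct,t,(220,130,480,280)),('side',cs,s,(225,110,425,310))]:
    pc=cloud(c,f['d'])
    for u,v in ([(251,181),(255,214),(238,220),(256,240),(335,154),(442,197),(333,190),(201,256),(265,142),(400,254),(398,152),(200,207)] if n=='top' else [(281,133),(290,152),(322,146),(374,219)]): print(n,u,v,pc[v,u].round(3))
    # rings: heights 4..25 mm
    m=((pc[...,2]>.004)&(pc[...,2]<.03)&(f['d']>0)).astype(np.uint8);m[:b[1]]=0;m[b[3]:]=0;m[:,:b[0]]=0;m[:,b[2]:]=0
    k,l,st,ce=cv2.connectedComponentsWithStats(m)
    for i in range(1,k):
        if st[i,4]>25:
            q=pc[l==i]; print(n,ce[i].round(),st[i,4],q.mean(0).round(3),np.percentile(q[:,2],90).round(4))
    x0,y0,x1,y1=b;cr=cv2.resize(f['p'][y0:y1,x0:x1,::-1],None,fx=3,fy=3,interpolation=cv2.INTER_CUBIC);cv2.imwrite(f'pics/{n}crop.png',cr)
E
```

```text
top 251 181 [0.564 0.189 0.101]
top 255 214 [0.47  0.178 0.083]
top 238 220 [0.448 0.22  0.124]
top 256 240 [0.397 0.184 0.   ]
top 335 154 [ 0.658 -0.058  0.054]
top 442 197 [ 0.534 -0.398  0.003]
top 333 190 [ 0.552 -0.053  0.019]
top 201 256 [0.348 0.337 0.053]
top 265 142 [0.696 0.158 0.048]
top 400 254 [ 0.356 -0.26   0.004]
top 398 152 [ 0.67  -0.255  0.038]
top 200 207 [0.497 0.357 0.014]
top [368. 136.] 132 [ 0.728 -0.166  0.017] 0.0227
top [335. 155.] 440 [ 0.666 -0.061  0.013] 0.0198
top [429. 147.] 153 [ 0.691 -0.359  0.017] 0.0233
top [476. 160.] 87 [ 0.65  -0.505  0.017] 0.0278
top [267. 152.] 63 [0.673 0.154 0.016] 0.0255
top [390. 165.] 38 [ 0.635 -0.234  0.016] 0.0247
top [417. 196.] 124 [ 0.536 -0.316  0.016] 0.0262
top [444. 197.] 1203 [ 0.533 -0.402  0.008] 0.0176
top [247. 180.] 79 [0.583 0.216 0.01 ] 0.0153
top [260. 208.] 1195 [0.494 0.173 0.011] 0.0152
top [387. 189.] 132 [ 0.555 -0.221  0.018] 0.0228
top [306. 192.] 135 [0.545 0.032 0.014] 0.019
top [334. 190.] 121 [ 0.552 -0.055  0.018] 0.025
top [360. 223.] 124 [ 0.449 -0.136  0.011] 0.0148
top [304. 225.] 1
[... 449 characters left out ...]
 0.0269
side [402. 146.] 49 [0.823 0.23  0.02 ] 0.0297
side [302. 170.] 1286 [0.508 0.178 0.01 ] 0.0152
side [367. 174.] 153 [0.693 0.131 0.017] 0.0277
side [407. 175.] 54 [0.805 0.106 0.022] 0.029
side [421. 205.] 100 [ 0.811 -0.008  0.024] 0.0293
side [321. 206.] 155 [0.545 0.031 0.013] 0.016
side [284. 209.] 109 [0.446 0.038 0.007] 0.0087
side [372. 231.] 532 [ 0.666 -0.067  0.013] 0.0192
side [328. 233.] 154 [ 0.553 -0.059  0.016] 0.0229
side [406. 261.] 238 [ 0.729 -0.167  0.016] 0.0195
side [290. 264.] 188 [ 0.45  -0.137  0.01 ] 0.0121
side [339. 290.] 258 [ 0.556 -0.222  0.016] 0.0199
side [289. 295.] 167 [ 0.441 -0.218  0.01 ] 0.0122
side [389. 302.] 189 [ 0.663 -0.267  0.017] 0.0274
```

View pics/topcrop.png

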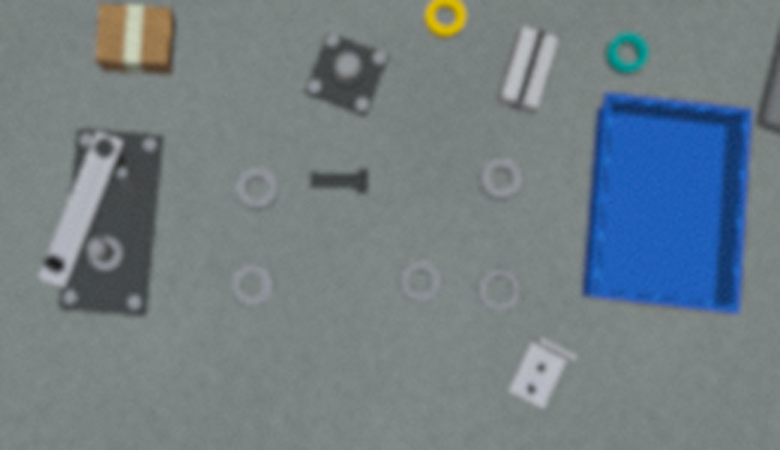

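View pics/sidecrop.png

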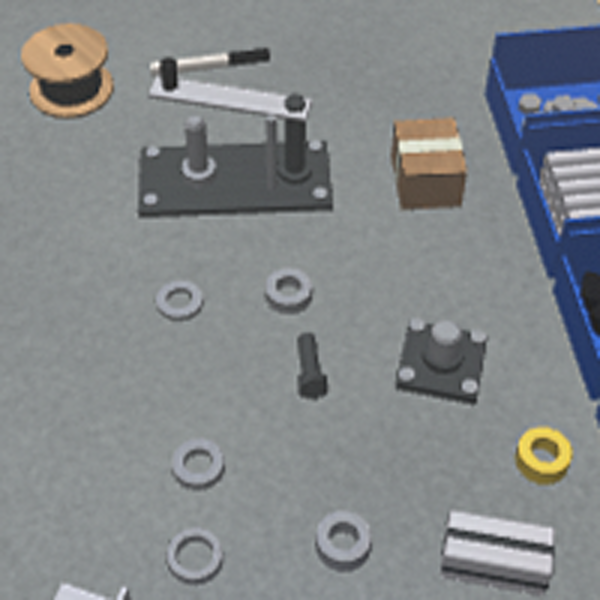

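The crops show the keeper partly open, with its knob at side (281,133) and top (238,218). Five steel rings are in view: S1 about 16 mm thick, S2 about 8, S3 and S5 about 12, and S4 about 20. S5 clearly has the large bore. I'll move over the area and measure the bores with the wrist camera.

{"fn": "play_rows", "kwargs": {
  "motion": [
    [3.6, -3.3, -0.9, 0, 0, 0.09, 1],
    [7.2, -6.6, -1.8, 0, 0, 0.18, 1],
    [10.8, -9.9, -2.7, 0, 0, 0.27, 1],
    [14.4, -13.2, -3.6, 0, 0, 0.36, 1],
    [18, -16.5, -4.5, 0, 0, 0.445, 1]
  ]
}}

```text
clock: 0.6
position: [0.3606, -0.3358, 0.2765]
tool_rot: [-3.141, 0.0, -0.004]
force: [2.3, 0.0, -0.1]
grip_width: 0.0853
finger_force: 0.0
```

{"fn": "play_rows", "kwargs": {
  "motion": [
    [2, -4.6, -0.9, 0, 0, 0, 1],
    [4, -9.2, -1.8, 0, 0, 0, 1],
    [6, -13.8, -2.7, 0, 0, 0, 1],
    [8, -18.4, -3.6, 0, 0, 0, 1],
    [10, -23, -4.5, 0, 0, 0, 1]
  ]
}}

```text
clock: 1.1
position: [0.4588, -0.1102, 0.3209]
tool_rot: [3.141, -0.0, -0.0]
force: [0.5, -1.3, 0.6]
grip_width: 0.0855
finger_force: 0.0
```

{"fn": "play_rows", "kwargs": {
  "motion": [
    [0, 0, 0, 0, 0, 0, 1],
    [0, 0, 0, 0, 0, 0, 1],
    [0, 0, 0, 0, 0, 0, 1],
    [0, 0, 0, 0, 0, 0, 1],
    [0, 0, 0, 0, 0, 0, 1]
  ]
}}

```text
clock: 1.6
position: [0.4582, -0.113, 0.3203]
tool_rot: [3.142, 0.0, -0.002]
force: [0.1, 0.2, 0.7]
grip_width: 0.0855
finger_force: 0.0
```

```bash
python3 - <<'E'
from h import *
s=observe();print(s['clock'],s['position'],s['tool_rot'])
c=viewer.camera_info('wrist');p,d=viewer.grab_frame('wrist');cv2.imwrite('pics/w1.png',p[:,:,::-1])
import pickle;pickle.dump((c,p,d),open('pics/w1.pkl','wb'))
print({k:np.round(v,3).tolist() for k,v in c.items()})
o=-np.array(c['R']).T@c['t'];print('cam',o.round(3))
for u,v in [(0,0),(639,0),(0,399),(639,399)]:print(onz(c,u,v,0).round(3))
E
```

```text
1.6 [ 0.45823275 -0.112959    0.32030088] [ 3.14157320e+00  3.72694847e-04 -1.77069556e-03]
{'fx': 280.866, 'fy': 280.866, 'cx': 321.028, 'cy': 204.161, 'R': [[-0.001, -1.0, -0.001], [-0.948, 0.001, 0.319], [-0.319, 0.001, -0.948]], 't': [-0.112, 0.366, 0.611]}
cam [ 0.541 -0.113  0.463]
[0.687 0.335 0.   ]
[ 0.686 -0.557  0.   ]
[-0.08   0.616  0.   ]
[-0.081 -0.833  0.   ]
```

View pics/w1.png

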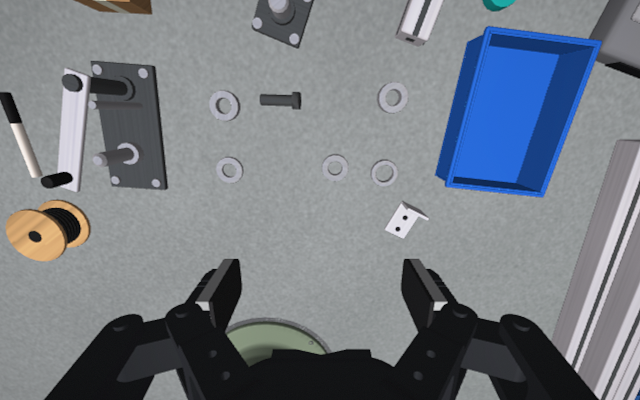

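The wrist view shows the rings at S1 (224,105), S2 (229,169), S3 (335,167), S4 (392,97) and S5 (384,173). The bolt is at (281,100), the arbor at (128,153), and the knob at (57,180).

```bash
cat >> h.py <<'E'
def ringfit(c,p,u,v,h,r=26,show=None):
    """outer/bore circle on the top plane z=h from bright-mask contours; -> centre, OD, bore(mm)"""
    K=6;x0,y0=int(u-r),int(v-r);g=cv2.cvtColor(p[y0:y0+2*r,x0:x0+2*r],cv2.COLOR_RGB2GRAY)
    g=cv2.resize(g,None,fx=K,fy=K,interpolation=cv2.INTER_CUBIC);th,m=cv2.threshold(cv2.GaussianBlur(g,(0,0),3),0,255,cv2.THRESH_BINARY+cv2.THRESH_OTSU)
    cn,hi=cv2.findContours(m,cv2.RETR_CCOMP,cv2.CHAIN_APPROX_NONE)
    out=[]
    for q,hh in zip(cn,hi[0]):
        if len(q)<60: continue
        w=np.array([onz(c,(a+.5)/K-.5+x0,(b+.5)/K-.5+y0,h)[:2] for a,b in q[:,0]])*1000
        (cx,cy),(a,b),an=cv2.fitEllipse(w.astype(np.float32)); out.append(('hole' if hh[3]>=0 else 'out',round(cx,1),round(cy,1),round(a,1),round(b,1),len(q)))
    return th,out,cv2.cvtColor(g,cv2.COLOR_GRAY2BGR)
E
python3 - <<'E'
from h import *;import pickle
c,p,d=pickle.load(open('pics/w1.pkl','rb'));ims=[]
for n,u,v,h in [('S1',224,105,.016),('S2',229,169,.008),('S3',335,167,.012),('S4',392,97,.020),('S5',384,173,.012)]:
    th,o,g=ringfit(c,p,u,v,h);print(n,th,o);ims.append(cv2.resize(g,(260,260)))
cv2.imwrite('pics/rings.png',np.vstack([np.hstack(ims[:3]),np.hstack(ims[3:]+[ims[0]*0])]))
E
```

```text
S1 127.0 [('out', 547.6, 33.3, 84.1, 95.1, 1244), ('hole', 547.8, 36.6, 17.8, 21.4, 246), ('hole', 547.1, 44.4, 50.3, 69.6, 417)]
S2 164.0 [('out', 447.4, 39.2, 40.8, 41.0, 423), ('hole', 447.4, 39.2, 24.9, 25.7, 266)]
S3 144.0 [('out', 452.4, -134.9, 99.1, 100.8, 1244), ('hole', 450.6, -135.1, 20.6, 22.0, 239), ('hole', 435.3, -134.6, 55.4, 79.3, 341)]
S4 162.0 [('out', 565.6, -250.1, 2.7, 9.7, 85), ('out', 558.8, -219.8, 40.9, 41.3, 493), ('hole', 558.8, -219.7, 24.7, 25.5, 301)]
S5 140.0 [('out', 442.4, -215.0, 97.4, 104.7, 1244), ('hole', 442.1, -216.5, 25.7, 27.3, 278), ('hole', 436.5, -219.3, 48.4, 62.1, 396)]
```

View pics/rings.png

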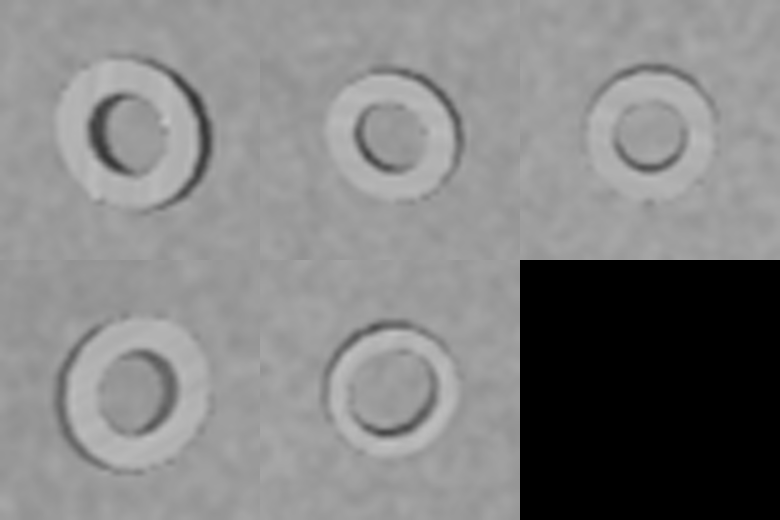

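In the enlarged crop S5 has a large bore (bore/OD about 0.69) and the other four are about 0.55. So S4 = a (20 mm), S1 = d (16), S3 = e (12), S2 = g (8), all right-bore. S5 = f is wrong-bore, and b and c are absent. Next I'll locate the knob, arbor and pivot.

```bash
python3 - <<'E'
from h import *;import pickle
c,p,d=pickle.load(open('pics/w1.pkl','rb'))
V=[('w',c,d)]+[(n,viewer.camera_info(n),np.load(f'pics/{n}0.npz')['d']) for n in('top','side')]
for n,c,d in V:
    P=cloud(c,d);P=P[d>0]
    def sel(x,y,r,z0,z1):
        q=P[(np.hypot(P[:,0]-x,P[:,1]-y)<r)&(P[:,2]>z0)&(P[:,2]<z1)]
        return (len(q),((q.min(0)+q.max(0))/2).round(4),q.mean(0).round(4)) if len(q) else None
    print(n,'knobtop',sel(.453,.217,.03,.122,.14),'knob',sel(.453,.217,.03,.106,.14));print('  arbor',sel(.475,.178,.02,.080,.092),'pivot',sel(.57,.178,.025,.101,.115),'gauge',sel(.665,-.058,.03,.046,.06))
    b=P[(P[:,0]>.4)&(P[:,0]<.66)&(P[:,1]>.1)&(P[:,1]<.27)&(P[:,2]>.088)&(P[:,2]<.104)]
    if len(b)>20:
        (cx,cy),wh,a=cv2.minAreaRect((b[:,:2]*1000).astype(np.float32));print('  bar',cx,cy,wh,a,b[:,2].mean())
    q=P[(P[:,0]>.38)&(P[:,0]<.66)&(P[:,1]>.1)&(P[:,1]<.25)&(P[:,2]>.006)&(P[:,2]<.0125)]
    if len(q)>20: print('  plate',cv2.minAreaRect((q[:,:2]*1000).astype(np.float32)))
E
```

```text
w knobtop (186, array([0.4577, 0.2214, 0.1268]), array([0.4582, 0.2199, 0.1278])) knob (334, array([0.4574, 0.2211, 0.1188]), array([0.4585, 0.2184, 0.1217]))
  arbor (182, array([0.4771, 0.1865, 0.0842]), array([0.4778, 0.1848, 0.0845])) pivot (305, array([0.5655, 0.1763, 0.1047]), array([0.5711, 0.1783, 0.1056])) gauge (231, array([ 0.6643, -0.0605,  0.0502]), array([ 0.6648, -0.0608,  0.0512]))
  bar 509.93890380859375 193.94970703125 (46.18790817260742, 154.01690673828125) 70.25601959228516 0.09889443297455242
  plate ((512.1289672851562, 184.1829833984375), (91.06393432617188, 189.82208251953125), 85.70345306396484)
top knobtop (27, array([0.455 , 0.2208, 0.1287]), array([0.4551, 0.221 , 0.1281])) knob (34, array([0.455 , 0.2204, 0.1217]), array([0.4548, 0.2198, 0.1253]))
  arbor (36, array([0.4755, 0.1867, 0.0853]), array([0.4745, 0.1859, 0.0849])) pivot (55, array([0.5628, 0.1777, 0.1073]), array([0.5665, 0.179 , 0.1049])) gauge (52, array([ 0.6671, -0.0615,  0.0518]), array([ 0.6673, -0.0617,  0.0512]))
  bar 507.68743896484375 192.49581909179688 (46.89485549926758, 153.8602294921875) 70.37104034423828 0.09864814423931344
  plate ((523.92236328125, 176.13427734375), (148.59158325195312, 271.2867736816406), 89.38285064697266)
side knobtop (23, array([0.4564, 0.2215, 0.1268]), array([0.4562, 0.2207, 0.1266])) knob (48, array([0.456 , 0.2208, 0.1186]), array([0.4561, 0.2187, 0.1204]))
  arbor (26, array([0.4751, 0.1866, 0.0838]), array([0.4755, 0.1856, 0.083 ])) pivot (30, array([0.571 , 0.1806, 0.1041]), array([0.5706, 0.18  , 0.1037])) gauge (65, array([ 0.6692, -0.0607,  0.0496]), array([ 0.6688, -0.0607,  0.0496]))
  bar 508.8119812011719 195.15435791015625 (46.990482330322266, 153.8760223388672) 69.7039566040039 0.0974377329720452
  plate ((510.82293701171875, 185.0771026611328), (92.32490539550781, 190.1100311279297), 85.14958190917969)
```

{"fn": "play_rows", "kwargs": {
  "motion": [
    [0, -4.2, 1, 0, 0, 0.07, 0.5],
    [0, -8.4, 2, 0, 0, 0.14, 0],
    [0, -12.6, 3, 0, 0, 0.21, 0],
    [0, -16.8, 4, 0, 0, 0.28, 0],
    [0, -21, 5, 0, 0, 0.345, 0]
  ]
}}

```text
clock: 2.15
position: [0.4584, 0.099, 0.2702]
tool_rot: [-3.141, -0.0, -0.349]
force: [1.3, 0.4, 0.6]
grip_width: 0.0425
finger_force: 0.0
```

{"fn": "play_rows", "kwargs": {
  "motion": [
    [1.0, -2.9, 2, 0, 0, 0, 0],
    [2.1, -5.8, 4, 0, 0, 0, 0],
    [3.1, -8.8, 5.5, 0, 0, 0, 0],
    [4.2, -11.7, 7, 0, 0, 0, 0],
    [4.2, -11.7, 7, 0, 0, 0, 0]
  ]
}}

```text
clock: 2.65
position: [0.5383, 0.1963, 0.198]
tool_rot: [3.141, 0.002, -0.343]
force: [-0.7, 0.1, 0.0]
grip_width: 0.0425
finger_force: 0.0
```

```bash
python3 - <<'E'
from h import *
s=observe();print(s['clock'],s['position'],s['tool_rot'],s['grip_width'],s['qpos'].round(3));go(.457,.221,.107,-.345)
E
```

```text
2.65 [0.53829628 0.19628258 0.19801943] [ 3.14106567e+00  2.31702963e-03 -3.43001260e-01] 0.04248956361470655 [-0.288  0.485 -0.228  1.764  0.132  0.909 -2.486]
shift cm [-8.47  0.4   9.12] turn [0.001 0.002 0.002]
```

The last joint is near its range end, so I'll turn the tool half a turn (the same grasp) before going on.

{"fn": "play_rows", "kwargs": {
  "motion": [
    [-1.7, 0, 0, 0, 0, -0.14, 0],
    [-3.4, 0.1, 0, 0, 0, -0.28, 0],
    [-5.1, 0.2, 0, 0, 0, -0.42, 0],
    [-6.8, 0.3, 0, 0, 0, -0.56, 0],
    [-8.5, 0.4, 0, 0, 0, -0.7, 0]
  ]
}}

```text
clock: 3.15
position: [0.4558, 0.2181, 0.2007]
tool_rot: [3.141, -0.0, 0.36]
force: [-0.7, -0.2, -1.1]
grip_width: 0.0427
finger_force: 0.0
```

{"fn": "play_rows", "kwargs": {
  "motion": [
    [0, 0, 0, 0, 0, -0.14, 0],
    [0, 0, 0, 0, 0, -0.28, 0],
    [0, 0, 0, 0, 0, -0.42, 0],
    [0, 0, 0, 0, 0, -0.56, 0],
    [0, 0, 0, 0, 0, -0.7, 0]
  ]
}}

```text
clock: 3.65
position: [0.4565, 0.2179, 0.2006]
tool_rot: [3.141, 0.0, 1.06]
force: [-0.6, 0.1, -0.2]
grip_width: 0.0425
finger_force: 0.0
```

{"fn": "play_rows", "kwargs": {
  "motion": [
    [0, 0, 0, 0, 0, -0.14, 0],
    [0, 0, 0, 0, 0, -0.28, 0],
    [0, 0, 0, 0, 0, -0.42, 0],
    [0, 0, 0, 0, 0, -0.56, 0],
    [0, 0, 0, 0, 0, -0.7, 0]
  ]
}}

```text
clock: 4.15
position: [0.4565, 0.2179, 0.2006]
tool_rot: [3.141, 0.001, 1.76]
force: [0.2, -0.0, 0.1]
grip_width: 0.0425
finger_force: 0.0
```

{"fn": "play_rows", "kwargs": {
  "motion": [
    [0, 0, 0, 0, 0, -0.14, 0],
    [0, 0, 0, 0, 0, -0.28, 0],
    [0, 0, 0, 0, 0, -0.42, 0],
    [0, 0, 0, 0, 0, -0.56, 0],
    [0, 0, 0, 0, 0, -0.7, 0]
  ]
}}

```text
clock: 4.65
position: [0.4565, 0.2178, 0.2006]
tool_rot: [-3.141, 0.001, 2.459]
force: [0.1, -0.2, -0.2]
grip_width: 0.0426
finger_force: 0.0
```

{"fn": "play_rows", "kwargs": {
  "motion": [
    [0, 0, 0, 0, 0, -0.14, 0],
    [0, 0, 0, 0, 0, -0.28, 0],
    [0, 0, 0, 0, 0, -0.34, 0],
    [0, 0, 0, 0, 0, -0.34, 0],
    [0, 0, 0, 0, 0, -0.34, 0]
  ]
}}

```text
clock: 5.15
position: [0.4565, 0.2182, 0.2005]
tool_rot: [-3.141, 0.0, 2.792]
force: [-0.4, -0.7, -0.4]
grip_width: 0.0429
finger_force: 0.0
```

```bash
python3 - <<'E'
from h import *
s=observe();print(s['clock'],s['position'],s['tool_rot'],s['grip_width'],s['qpos'].round(3));go(.457,.221,.107,2.797)
E
```

```text
5.15 [0.45650326 0.21821157 0.20049072] [-3.14140316e+00  1.74382684e-04  2.79184910e+00] 0.04292987595165947 [ 0.171  0.542 -1.002  1.907  0.545  0.994  0.144]
shift cm [0.05 0.28 9.35] turn [-0.     0.    -0.005]
```

{"fn": "play_rows", "kwargs": {
  "motion": [
    [0, 0.3, 2.4, 0, 0, 0, 0],
    [0, 0.3, 4.8, 0, 0, 0, 0],
    [0, 0.3, 7.2, 0, 0, 0, 0],
    [0, 0.3, 9.3, 0, 0, 0, 0],
    [0, 0.3, 9.3, 0, 0, 0, 0]
  ]
}}

```text
clock: 5.65
position: [0.4564, 0.2208, 0.1057]
tool_rot: [-3.139, -0.002, 2.793]
force: [-0.0, 0.0, -0.2]
grip_width: 0.043
finger_force: 0.0
```

{"fn": "play_rows", "kwargs": {
  "motion": [
    [0, 0, 0, 0, 0, 0, -0.7],
    [0, 0, 0, 0, 0, 0, -0.7],
    [0, 0, 0, 0, 0, 0, -0.7],
    [0, 0, 0, 0, 0, 0, -0.7],
    [0, 0, 0, 0, 0, 0, -0.7]
  ],
  "squeeze": 20
}}

```text
clock: 6.15
position: [0.4579, 0.2219, 0.1085]
tool_rot: [3.14, 0.001, 2.794]
force: [-1.8, -0.2, 8.8]
grip_width: 0.0149
finger_force: 21.8
```

{"fn": "play_rows", "kwargs": {
  "motion": [
    [-0.05, 1.07, 0, 0, 0, 0.088, -0.7],
    [-0.19, 2.14, 0, 0, 0, 0.176, -0.7],
    [-0.42, 3.18, 0, 0, 0, 0.264, -0.7],
    [-0.75, 4.21, 0, 0, 0, 0.352, -0.7],
    [-1.16, 5.2, 0, 0, 0, 0.44, -0.7]
  ]
}}

```text
clock: 6.65
position: [0.4868, 0.2671, 0.1085]
tool_rot: [3.14, 0.001, 2.351]
force: [1.2, -2.9, 6.4]
grip_width: 0.0148
finger_force: 21.7
```

{"fn": "play_rows", "kwargs": {
  "motion": [
    [-0.05, 1.07, -0.2, 0, 0, 0.088, -0.7],
    [-0.19, 2.14, -0.3, 0, 0, 0.176, -0.7],
    [-0.42, 3.18, -0.3, 0, 0, 0.264, -0.7],
    [-0.75, 4.21, -0.3, 0, 0, 0.352, -0.7],
    [-1.16, 5.2, -0.3, 0, 0, 0.44, -0.7]
  ]
}}

```text
clock: 7.15
position: [0.5304, 0.2944, 0.1095]
tool_rot: [-3.139, 0.0, 1.911]
force: [-1.4, -1.1, -18.5]
grip_width: 0.015
finger_force: 20.8
```

{"fn": "play_rows", "kwargs": {
  "motion": [
    [-0.05, 1.07, 0, 0, 0, 0.088, -0.7],
    [-0.19, 2.14, 0, 0, 0, 0.176, -0.7],
    [-0.42, 3.18, 0, 0, 0, 0.264, -0.7],
    [-0.75, 4.21, 0, 0, 0, 0.352, -0.7],
    [-0.75, 4.21, 0, 0, 0, 0.352, -0.7]
  ]
}}

```text
clock: 7.65
position: [0.5732, 0.3015, 0.1094]
tool_rot: [-3.14, 0.001, 1.56]
force: [-1.5, -1.0, -16.8]
grip_width: 0.0148
finger_force: 20.9
```

{"fn": "play_rows", "kwargs": {
  "motion": [
    [0, 0, 0, 0, 0, 0, 0],
    [0, 0, 0, 0, 0, 0, 0],
    [0, 0, 0, 0, 0, 0, 0],
    [0, 0, -3, 0, 0, 0, 0],
    [0, 0, -7, 0, 0, 0, 0]
  ]
}}

```text
clock: 8.15
position: [0.5723, 0.3017, 0.1803]
tool_rot: [-3.139, 0.001, 1.564]
force: [0.4, -0.2, 0.6]
grip_width: 0.043
finger_force: 0.0
```

```bash
python3 - <<'E'
from h import *
s=observe();print(s['clock'],s['position'],s['tool_rot'],s['grip_width'],s['qpos'].round(3))
c=viewer.camera_info('top');p,d=viewer.grab_frame('top');cv2.imwrite('pics/top1.png',p[:,:,::-1])
P=cloud(c,d)[d>0];b=P[(P[:,0]>.4)&(P[:,0]<.72)&(P[:,1]>.1)&(P[:,1]<.32)&(P[:,2]>.092)&(P[:,2]<.104)]
print(cv2.minAreaRect((b[:,:2]*1000).astype(np.float32)))
go(.559,-.221,.20,np.pi)
E
```

```text
8.15 [0.57230939 0.30171245 0.18029776] [-3.13933772e+00  1.07472264e-03  1.56402833e+00] 0.04304138762291057 [-0.195  0.673 -0.601  1.562  0.42   1.042 -0.917]
((0.0, 0.0), (0.0, 0.0), 0.0)
shift cm [-52.48  -1.19  -1.38] turn [ 0.007  0.002 -1.578]
```

Keeper is out at about 1.5 rad. Now to spacer a (S4), hovering with a 62 mm opening.

{"fn": "play_rows", "kwargs": {
  "motion": [
    [-4.8, -0.2, 0, 0, 0, 0, 0.45],
    [-9.6, -0.4, 0, 0, 0, 0, 0.45],
    [-14.4, -0.6, 0, 0, 0, 0, 0.45],
    [-19.2, -0.8, 0, 0, 0, 0, 0.45],
    [-24, -1.2, 0, 0, 0, 0, 0.45]
  ]
}}

```text
clock: 8.7
position: [0.5592, 0.0604, 0.181]
tool_rot: [3.14, 0.0, 1.564]
force: [1.2, -0.4, 0.7]
grip_width: 0.0618
finger_force: 0.0
```

{"fn": "play_rows", "kwargs": {
  "motion": [
    [-4.8, 0, 0.4, 0, 0, 0, 0.45],
    [-9.6, 0, 0.8, 0, 0, 0, 0.45],
    [-14.4, 0, 1.2, 0, 0, 0, 0.45],
    [-19.2, 0, 1.6, 0, 0, 0, 0.45],
    [-24, 0, 2, 0, 0, 0, 0.45]
  ]
}}

```text
clock: 9.2
position: [0.5572, -0.1797, 0.161]
tool_rot: [3.14, 0.001, 1.564]
force: [1.7, 0.8, -0.8]
grip_width: 0.0617
finger_force: 0.0
```

{"fn": "play_rows", "kwargs": {
  "motion": [
    [-2, 0, 0, 0, 0, 0, 0.45],
    [-4.2, 0, 0, 0, 0, 0, 0.45],
    [-4.2, 0, 0, 0, 0, 0, 0.45],
    [-4.2, 0, 0, 0, 0, 0, 0.45],
    [-4.2, 0, 0, 0, 0, 0, 0.45]
  ]
}}

```text
clock: 9.7
position: [0.5572, -0.2187, 0.1608]
tool_rot: [3.141, -0.0, 1.564]
force: [-0.3, 0.2, -0.9]
grip_width: 0.062
finger_force: 0.0
```

```bash
cat >> h.py <<'E'
import pickle
def snap(tag):
    c=viewer.camera_info('wrist');p,d=viewer.grab_frame('wrist');pickle.dump((c,p,d),open(f'pics/{tag}.pkl','wb'));cv2.imwrite(f'pics/{tag}.png',p[:,:,::-1]);return c,p,d
def topring(c,d,x,y,h,r=.035):
    """centre of the ring's top face from depth: points near z=h, min enclosing circle"""
    P=cloud(c,d)[d>0];q=P[(np.hypot(P[:,0]-x,P[:,1]-y)<r)&(abs(P[:,2]-h)<.004)]
    if len(q)<20: return len(q),None
    (cx,cy),rad=cv2.minEnclosingCircle((q[:,:2]*1000).astype(np.float32))
    lo,hi=np.percentile(q[:,:2],[1,99],axis=0)*1000
    return len(q),(round(cx,1),round(cy,1),round(rad,1)),'mid',((lo+hi)/2).round(1),'ext',(hi-lo).round(1),'z',np.median(q[:,2]).round(4)
E
python3 - <<'E'
from h import *
s=observe();print(s['clock'],s['position'],s['tool_rot'],s['grip_width'],s['qpos'].round(3))
c,p,d=snap('w2');u,v=proj(c,[.559,-.221,.02]);print(u,v);print(topring(c,d,.558,-.221,.02));print(ringfit(c,p,u,v,.02,60)[:2])
E
```

```text
9.7 [ 0.5572153  -0.21873126  0.16076457] [ 3.14103061e+00 -1.33687890e-04  1.56427770e+00] 0.06200464436344655 [ 0.667  0.616 -0.574  1.717  0.403  0.928 -0.074]
321.4559361135118 194.20826277194485
(957, (559.5, -220.0, 21.8), 'mid', array([ 559.2, -219.9]), 'ext', array([40.9, 41.4]), 'z', np.float64(0.0198))
(132.0, [('out', 558.0, -226.5, 149.4, 155.2, 2855), ('hole', 558.7, -220.0, 20.8, 22.0, 372), ('hole', 558.9, -225.3, 47.1, 58.8, 510)])
```

View pics/w2.png

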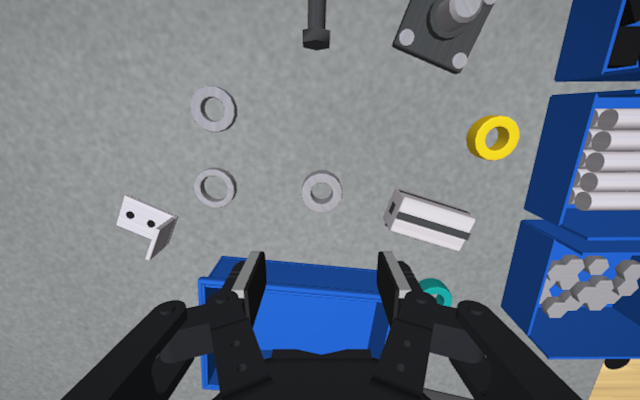

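The wrist view shows spacer a centred at (321,191) between the fingers, clear of the offcut (430,220). Depth puts its centre at (559.4, -220.0) mm with the top at 19.8 mm. Grasp it.

{"fn": "play_rows", "kwargs": {
  "motion": [
    [-0.1, 0.2, 4, 0, 0, 0, 0.45],
    [-0.1, 0.2, 8, 0, 0, 0, 0.45],
    [-0.1, 0.2, 12, 0, 0, 0, 0.45],
    [-0.1, 0.2, 15.2, 0, 0, 0, 0.45],
    [-0.1, 0.2, 15.2, 0, 0, 0, 0.45]
  ]
}}

```text
clock: 10.25
position: [0.557, -0.219, 0.0051]
tool_rot: [-3.136, -0.002, 1.565]
force: [-0.1, 0.6, 0.4]
grip_width: 0.0616
finger_force: 0.0
```

{"fn": "play_rows", "kwargs": {
  "motion": [
    [0, 0, 0, 0, 0, 0, -0.5],
    [0, 0, 0, 0, 0, 0, -0.5],
    [0, 0, 0, 0, 0, 0, -0.5],
    [0, 0, 0, 0, 0, 0, -0.5],
    [0, 0, 0, 0, 0, 0, -0.5]
  ],
  "squeeze": 40
}}

```text
clock: 10.75
position: [0.56, -0.221, 0.0103]
tool_rot: [3.139, 0.001, 1.563]
force: [-0.9, 1.2, 11.8]
grip_width: 0.0413
finger_force: 41.7
```

{"fn": "play_rows", "kwargs": {
  "motion": [
    [0, 0, -1, 0, 0, 0, -0.5],
    [0, 0, -5, 0, 0, 0, -0.5],
    [0, 0, -9, 0, 0, 0, -0.5],
    [0, 0, -14, 0, 0, 0, -0.5],
    [0, 0, -14, 0, 0, 0, -0.5]
  ]
}}

```text
clock: 11.25
position: [0.5617, -0.2214, 0.1557]
tool_rot: [3.133, 0.003, 1.563]
force: [1.1, 0.4, -2.0]
grip_width: 0.0415
finger_force: 41.2
```

```bash
python3 - <<'E'
from h import *
s=observe();print(s['clock'],s['position'],s['tool_rot'],s['grip_width'],s['finger_force'])
c,p,d=snap('w3');x,y,z=s['position'];print(topring(c,d,x,y,z+.012));u,v=proj(c,[x,y,z+.01]);print(u,v)
P=cloud(c,d);q=P[(d>0)&(np.hypot(P[...,0]-x,P[...,1]-y)<.02)];print(np.percentile(q[:,2],[5,25,50,75,95]))
go(.4766,.187,.16,np.pi/2)
E
```

```text
11.25 [ 0.56174423 -0.22141861  0.15568298] [3.13293282 0.00320665 1.5625047 ] 0.04149762149342626 41.1609205417335
(3529, (562.4, -214.7, 33.6), 'mid', array([ 562.7, -220.7]), 'ext', array([61.4, 40.7]), 'z', np.float64(0.1652))
319.031276038644 269.68918029823635
[-1.36892257e-04  1.64527921e-01  1.66713243e-01  2.37531973e-01
  2.43823340e-01]
shift cm [40.77 -8.72 -0.89] turn [ 0.005  0.002 -0.008]
```

View pics/w3.png

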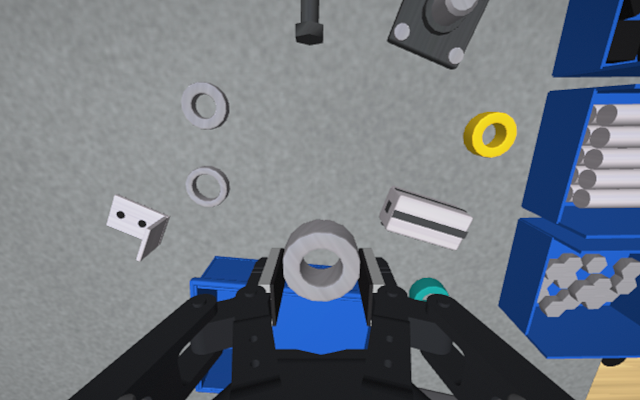

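Spacer a is held level between the pads at (321,262). Next I'll look at the arbor from beside it.

{"fn": "play_rows", "kwargs": {
  "motion": [
    [3.5, -0.9, -0.5, 0, 0, 0, -0.5],
    [7.5, -1.9, -1, 0, 0, 0, -0.5],
    [11.5, -2.9, -1.5, 0, 0, 0, -0.5],
    [15.5, -4, -1.5, 0, 0, 0, -0.5],
    [19.5, -5, -1.5, 0, 0, 0, -0.5]
  ]
}}

```text
clock: 11.8
position: [0.5094, -0.0241, 0.1635]
tool_rot: [-3.141, 0.0, 1.563]
force: [0.1, 0.0, -1.3]
grip_width: 0.0414
finger_force: 41.2
```

{"fn": "play_rows", "kwargs": {
  "motion": [
    [4, -1, 0, 0, 0, 0, -0.5],
    [8, -2, 0, 0, 0, 0, -0.5],
    [12, -3, 0, 0, 0, 0, -0.5],
    [14.2, -3.8, 0, 0, 0, 0, -0.5],
    [14.2, -3.8, 0, 0, 0, 0, -0.5]
  ]
}}

```text
clock: 12.3
position: [0.4723, 0.1201, 0.1635]
tool_rot: [-3.141, -0.001, 1.568]
force: [0.7, 0.4, -0.3]
grip_width: 0.0412
finger_force: 41.1
```

{"fn": "play_rows", "kwargs": {
  "motion": [
    [0, 0, 0, 0, 0, 0, -0.5],
    [0, 0, 0, 0, 0, 0, -0.5],
    [0, 0, 0, 0, 0, 0, -0.5],
    [0, 0, 0, 0, 0, 0, -0.5],
    [0, 0, 0, 0, 0, 0, -0.5]
  ]
}}

```text
clock: 12.8
position: [0.4738, 0.1165, 0.1634]
tool_rot: [-3.142, 0.0, 1.562]
force: [-0.6, -1.1, -0.8]
grip_width: 0.0414
finger_force: 41.1
```

```bash
cat >> h.py <<'E'
def facemask(c,d,x,y,h,r,tol=.003):
    P=cloud(c,d); return ((d>0)&(np.hypot(P[...,0]-x,P[...,1]-y)<r)&(abs(P[...,2]-h)<tol)).astype(np.uint8)
def ell(c,q,h):
    w=np.array([onz(c,a,b,h)[:2] for a,b in q[:,0]])*1000; (x,y),ab,_=cv2.fitEllipse(w.astype(np.float32)); return np.round([x,y,*ab],1)
def held(s,c,d,h):
    """bore centre of the held ring on its top plane z=h, and its offset from the TCP along tool x,y (mm)"""
    x,y,z=s['position'];m=facemask(c,d,x,y,h,.030,.0045);cn,hi=cv2.findContours(m,cv2.RETR_CCOMP,cv2.CHAIN_APPROX_NONE)
    hs=[q for q,k in zip(cn,hi[0]) if k[3]>=0 and len(q)>25]
    e=ell(c,max(hs,key=len),h) if hs else None
    P=cloud(c,d)[m>0]; zm=np.median(P[:,2])
    R=Ro.from_euler('xyz',s['tool_rot']).as_matrix()
    off=R.T@(np.array([e[0]/1000,e[1]/1000,z])-s['position'])*1000 if e is not None else None
    return e,'off tool',None if off is None else off.round(1),'ztop-TCP',round((zm-z)*1000,1)
E
python3 - <<'E'
from h import *
s=observe();print(s['clock'],s['position'],s['tool_rot'])
c,p,d=snap('w4');z=s['position'][2]
print(held(s,c,d,z+.0097))
s3=pickle.load(open('pics/w3.pkl','rb'))
P=cloud(c,d)[d>0]
q=P[(np.hypot(P[:,0]-.476,P[:,1]-.187)<.02)&(P[:,2]>.05)];print('arbor z',np.percentile(q[:,2],[50,90,98]).round(4))
for z0,z1 in [(.0835,.09),(.076,.082)]:
    t=q[(q[:,2]>z0)&(q[:,2]<z1)];lo,hi=np.percentile(t[:,:2],[1,99],axis=0)*1000;print(len(t),((lo+hi)/2).round(1),(hi-lo).round(1),cv2.minEnclosingCircle((t[:,:2]*1000).astype(np.float32)))
q=P[(np.hypot(P[:,0]-.476,P[:,1]-.187)<.022)&(abs(P[:,2]-.024)<.003)];print('shoulder',len(q),cv2.minEnclosingCircle((q[:,:2]*1000).astype(np.float32)))
E
```

```text
12.8 [0.4737821  0.11646001 0.16342555] [-3.14151828e+00  9.20129779e-05  1.56196856e+00]
(array([475.2, 118.5,  20.9,  22.3]), 'off tool', array([ 2.1,  1.4, -0. ]), 'ztop-TCP', np.float64(9.4))
arbor z [0.085  0.0865 0.0872]
384 [477.9 187.9] [15.3 16.1] ((478.3373718261719, 188.3632049560547), 9.347817420959473)
28 [477.9 188.2] [18.5 18.5] ((478.0137634277344, 187.67555236816406), 9.87519645690918)
shoulder 445 ((478.09161376953125, 187.60899353027344), 16.95207405090332)
```

View pics/w4.png

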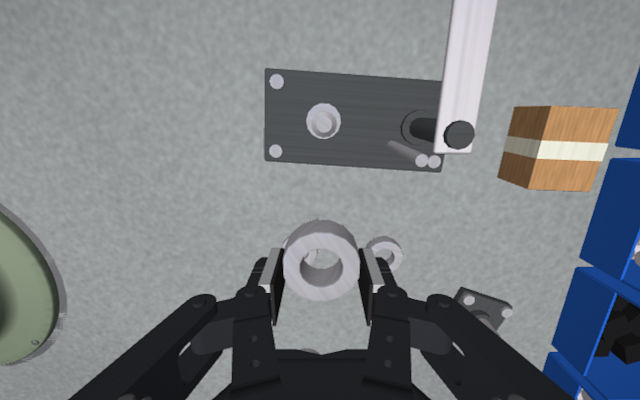

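```bash
cat >> h.py <<'E'
def ringtcp(s,c,d,h):
    """held ring centre from the cloud of its top face: outer/bore edges along tool x (y strip) and tool y bore edges; offsets from TCP in tool axes, mm"""
    R=Ro.from_euler('xyz',s['tool_rot']).as_matrix();P=(cloud(c,d)[d>0]-s['position'])@R*1000
    q=P[(abs(P[:,2]+h*1000)<3)&(np.hypot(P[:,0],P[:,1])<27)]
    a=q[abs(q[:,1]-1)<5][:,0];b=q[abs(q[:,0]-1)<5][:,1];e=lambda v:np.round([v.min(),v[v<0].max(),v[v>0].min(),v.max()],1)
    A,B=e(a),e(b);return 'x edges',A,'outer mid',(A[0]+A[3])/2,'bore mid',(A[1]+A[2])/2,'| y edges',B,'bore mid',(B[1]+B[2])/2,'ztop',np.round(-np.median(q[:,2]),1)
E
python3 - <<'E'
from h import *
s=observe();c,p,d=pickle.load(open('pics/w4.pkl','rb'));print(*ringtcp(s,c,d,.0097))
E
```

```text
x edges [-21.7  -9.4  10.8  22. ] outer mid 0.15000000000000036 bore mid 0.7000000000000002 | y edges [-19.4  -9.1  11.4  22.4] bore mid 1.1500000000000004 ztop 9.4
```

{"fn": "play_rows", "kwargs": {
  "motion": [
    [3, 0.1, 0, 0, 0, 0, -0.5],
    [6, 0.2, 0, 0, 0, 0, -0.5],
    [7.1, 0.23, 0, 0, 0, 0, -0.5],
    [7.1, 0.23, 3, 0, 0, 0, -0.5],
    [7.1, 0.23, 6, 0, 0, 0, -0.5]
  ]
}}

```text
clock: 13.35
position: [0.477, 0.1881, 0.1031]
tool_rot: [3.14, -0.0, 1.563]
force: [0.8, -0.7, -1.3]
grip_width: 0.0415
finger_force: 41.1
```

{"fn": "play_rows", "kwargs": {
  "motion": [
    [0, 0, 0, 0, 0, 0, -0.5],
    [0, 0, 0, 0, 0, 0, -0.5],
    [0, 0, 0.4, 0, 0, 0, -0.5],
    [0, 0, 0.8, 0, 0, 0, -0.5],
    [0, 0, 1.2, 0, 0, 0, -0.5]
  ]
}}

```text
clock: 13.85
position: [0.477, 0.1879, 0.0919]
tool_rot: [3.14, -0.0, 1.562]
force: [-0.1, 0.6, -0.2]
grip_width: 0.0415
finger_force: 41.2
```

```bash
python3 - <<'E'
from h import *
s=observe();print(s['clock'],s['position'],s['tool_rot'],s['force'].round(1),s['moment'].round(2))
E
```

```text
13.85 [0.47697387 0.18786198 0.09186339] [ 3.14047967e+00 -2.85824658e-04  1.56234394e+00] [-0.1  0.6 -0.2] [-0.02  0.01  0.  ]
```

{"fn": "play_rows", "kwargs": {
  "motion": [
    [0, 0, 0.8, 0, 0, 0, -0.5],
    [0, 0, 1.6, 0, 0, 0, -0.5],
    [0, 0, 2.4, 0, 0, 0, -0.5],
    [0, 0, 3.2, 0, 0, 0, -0.5],
    [0, 0, 4, 0, 0, 0, -0.5]
  ]
}}

```text
clock: 14.35
position: [0.4765, 0.1879, 0.0506]
tool_rot: [-3.141, 0.0, 1.563]
force: [0.6, 0.2, -1.1]
grip_width: 0.0415
finger_force: 41.2
```

{"fn": "play_rows", "kwargs": {
  "motion": [
    [0, 0, 0.6, 0, 0, 0, -0.5],
    [0, 0, 1.2, 0, 0, 0, -0.5],
    [0, 0, 1.5, 0, 0, 0, -0.5],
    [0, 0, 1.7, 0, 0, 0, -0.5],
    [0, 0, 1.7, 0, 0, 0, -0.5]
  ]
}}

```text
clock: 14.85
position: [0.4766, 0.188, 0.0345]
tool_rot: [3.141, -0.0, 1.563]
force: [-0.4, 0.4, -1.9]
grip_width: 0.0415
finger_force: 41.2
```

{"fn": "play_rows", "kwargs": {
  "motion": [
    [0, 0, 0, 0, 0, 0, 0.4],
    [0, 0, 0, 0, 0, 0, 0.4],
    [0, 0, 0, 0, 0, 0, 0.4],
    [0, 0, -1, 0, 0, 0, 0.4],
    [0, 0, -3, 0, 0, 0, 0.4]
  ]
}}

```text
clock: 15.35
position: [0.4759, 0.1878, 0.0645]
tool_rot: [-3.14, 0.001, 1.563]
force: [0.8, -0.6, 0.6]
grip_width: 0.0596
finger_force: 0.0
```

{"fn": "play_rows", "kwargs": {
  "motion": [
    [0, 0, -3, 0, 0, 0, 0.4],
    [0, 0, -7, 0, 0, 0, 0.4],
    [0, 0, -10, 0, 0, 0, 0.4],
    [-4, 0.8, -10, 0, 0, 0, 0.4],
    [-8, 2, -10, 0, 0, 0, 0.4]
  ]
}}

```text
clock: 15.85
position: [0.4961, 0.1076, 0.1663]
tool_rot: [3.139, -0.0, 1.565]
force: [-0.2, -0.8, -1.1]
grip_width: 0.0595
finger_force: 0.0
```

```bash
python3 - <<'E'
from h import *
s=observe();print(s['clock'],s['position'],s['tool_rot'],s['force'].round(1))
c,p,d=snap('w5');print('a',topring(c,d,.4775,.188,.044,.028))
print('d',topring(c,d,.5455,.034,.016),'g',topring(c,d,.447,.038,.008));go(.547,.033,.16,np.pi/2)
E
```

```text
15.85 [0.49609933 0.10756547 0.16628242] [ 3.13924438e+00 -3.93516517e-04  1.56527337e+00] [-0.2 -0.8 -1.1]
a (1289, (478.2, 188.0, 21.9), 'mid', array([478.4, 188. ]), 'ext', array([41. , 40.9]), 'z', np.float64(0.0439))
d (697, (548.1, 33.8, 22.0), 'mid', array([547.9,  34.2]), 'ext', array([40.5, 41.4]), 'z', np.float64(0.0158)) g (717, (448.5, 38.3, 22.1), 'mid', array([448.7,  39. ]), 'ext', array([40.7, 41.3]), 'z', np.float64(0.0077))
shift cm [-6.59  5.01  0.55] turn [ 0.001  0.004 -0.013]
```

Spacer a is seated (top 43.9 mm, centred). Next is d at (548,34).

{"fn": "play_rows", "kwargs": {
  "motion": [
    [-3.7, 2.5, 1, 0, 0, 0, 0.4],
    [-7.37, 5.1, 2, 0, 0, 0, 0.4],
    [-7.37, 5.1, 6, 0, 0, 0, 0.4],
    [-7.37, 5.1, 10, 0, 0, 0, 0.4],
    [-7.37, 5.1, 13, 0, 0, 0, 0.4]
  ]
}}

```text
clock: 16.4
position: [0.5458, 0.0334, 0.033]
tool_rot: [-3.141, -0.0, 1.562]
force: [0.4, 0.5, -0.4]
grip_width: 0.0597
finger_force: 0.0
```

{"fn": "play_rows", "kwargs": {
  "motion": [
    [0, 0, 1.5, 0, 0, 0, 0.4],
    [0, 0, 2.6, 0, 0, 0, 0.4],
    [0, 0, 2.6, 0, 0, 0, 0.4],
    [0, 0, 2.6, 0, 0, 0, 0.4],
    [0, 0, 2.6, 0, 0, 0, -0.5]
  ]
}}

```text
clock: 16.9
position: [0.5471, 0.0337, 0.0097]
tool_rot: [3.14, -0.0, 1.563]
force: [-0.7, -0.3, -0.9]
grip_width: 0.0466
finger_force: 0.0
```

{"fn": "play_rows", "kwargs": {
  "motion": [
    [0, 0, 0, 0, 0, 0, -0.5],
    [0, 0, 0, 0, 0, 0, -0.5],
    [0, 0, 0, 0, 0, 0, -0.5],
    [0, 0, 0, 0, 0, 0, -0.5],
    [0, 0, 0, 0, 0, 0, -0.5]
  ]
}}

```text
clock: 17.4
position: [0.547, 0.0336, 0.01]
tool_rot: [3.14, 0.0, 1.563]
force: [-3.9, -0.4, 15.8]
grip_width: 0.0408
finger_force: 38.3
```

{"fn": "play_rows", "kwargs": {
  "motion": [
    [0, 0, -1, 0, 0, 0, -0.5],
    [0, 0, -5, 0, 0, 0, -0.5],
    [0, 0, -9, 0, 0, 0, -0.5],
    [0, 0, -13, 0, 0, 0, -0.5],
    [0, 0, -15, 0, 0, 0, -0.5]
  ]
}}

```text
clock: 17.9
position: [0.5472, 0.0339, 0.1626]
tool_rot: [3.138, -0.0, 1.563]
force: [-0.2, 0.3, -1.8]
grip_width: 0.0407
finger_force: 40.9
```

{"fn": "play_rows", "kwargs": {
  "motion": [
    [3.5, -3.5, 0, 0, 0, 0, -0.5],
    [7, -7, 0, 0, 0, 0, -0.5],
    [7, -7, 0, 0, 0, 0, -0.5],
    [7, -7, 0, 0, 0, 0, -0.5],
    [7, -7, 0, 0, 0, 0, -0.5]
  ]
}}

```text
clock: 18.4
position: [0.4774, 0.1037, 0.159]
tool_rot: [3.141, 0.0, 1.562]
force: [1.3, -0.6, -0.9]
grip_width: 0.0407
finger_force: 41.0
```

```bash
cat >> h.py <<'E'
def place(tag,h):
    s=observe();print(s['clock'],s['position'].round(4),s['tool_rot'].round(4),s['grip_width'])
    c,p,d=snap(tag);print(*ringtcp(s,c,d,h));P=cloud(c,d)[d>0]
    q=P[(np.hypot(P[:,0]-.478,P[:,1]-.188)<.012)&(abs(P[:,2]-.086)<.003)];lo,hi=np.percentile(q[:,:2],[1,99],axis=0)*1000;print('arbor',len(q),((lo+hi)/2).round(1),(hi-lo).round(1))
    go(.4767,.188,s['position'][2],s=s)
E
python3 - <<'E'
from h import *
place('w6',.008)
E
```

```text
18.4 [0.4774 0.1037 0.159 ] [3.1408e+00 2.0000e-04 1.5620e+00] 0.04065438189304475
x edges [-21.2 -10.4  11.   21.9] outer mid 0.34999999999999964 bore mid 0.2999999999999998 | y edges [-19.3  -9.2  12.2  22. ] bore mid 1.5 ztop 5.8
arbor 482 [478.2 187.3] [17.1 16.7]
shift cm [ 8.43 -0.15 -0.  ] turn [0.001 0.    0.   ]
```

{"fn": "play_rows", "kwargs": {
  "motion": [
    [4, -0.07, 0, 0, 0, 0, -0.5],
    [8.4, -0.15, 0, 0, 0, 0, -0.5],
    [8.4, -0.15, 0, 0, 0, 0, -0.5],
    [8.4, -0.15, 3, 0, 0, 0, -0.5],
    [8.4, -0.15, 5.6, 0, 0, 0, -0.5]
  ]
}}

```text
clock: 18.95
position: [0.4768, 0.1878, 0.1017]
tool_rot: [3.141, -0.0, 1.562]
force: [0.4, -1.0, -1.5]
grip_width: 0.0407
finger_force: 41.0
```

{"fn": "play_rows", "kwargs": {
  "motion": [
    [0, 0, 0, 0, 0, 0, -0.5],
    [0, 0, 0.3, 0, 0, 0, -0.5],
    [0, 0, 0.6, 0, 0, 0, -0.5],
    [0, 0, 0.9, 0, 0, 0, -0.5],
    [0, 0, 1.2, 0, 0, 0, -0.5]
  ]
}}

```text
clock: 19.45
position: [0.4765, 0.1882, 0.0909]
tool_rot: [3.141, -0.0, 1.562]
force: [-0.1, 0.3, -1.6]
grip_width: 0.0408
finger_force: 41.0
```

{"fn": "play_rows", "kwargs": {
  "motion": [
    [0, 0, 0.8, 0, 0, 0, -0.5],
    [0, 0, 1.6, 0, 0, 0, -0.5],
    [0, 0, 2.4, 0, 0, 0, -0.5],
    [0, 0, 3, 0, 0, 0, -0.5],
    [0, 0, 3.5, 0, 0, 0, -0.5]
  ]
}}

```text
clock: 19.95
position: [0.4759, 0.1883, 0.0547]
tool_rot: [-3.141, 0.0, 1.563]
force: [-0.4, -0.4, -1.5]
grip_width: 0.0405
finger_force: 41.0
```

{"fn": "play_rows", "kwargs": {
  "motion": [
    [0, 0, 0, 0, 0, 0, 0.4],
    [0, 0, 0, 0, 0, 0, 0.4],
    [0, 0, 0, 0, 0, 0, 0.4],
    [0, 0, -1, 0, 0, 0, 0.4],
    [0, 0, -4, 0, 0, 0, 0.4]
  ]
}}

```text
clock: 20.45
position: [0.475, 0.1879, 0.095]
tool_rot: [-3.139, 0.001, 1.563]
force: [-0.2, 0.3, 0.6]
grip_width: 0.0599
finger_force: 0.0
```

{"fn": "play_rows", "kwargs": {
  "motion": [
    [0, 0, -4, 0, 0, 0, 0.4],
    [0, 0, -7, 0, 0, 0, 0.4],
    [-4, 0, -7, 0, 0, 0, 0.4],
    [-8, 0, -7, 0, 0, 0, 0.4],
    [-8, 0, -7, 0, 0, 0, 0.4]
  ]
}}

```text
clock: 20.95
position: [0.4755, 0.103, 0.1662]
tool_rot: [3.141, 0.003, 1.557]
force: [-1.2, 0.8, -1.5]
grip_width: 0.0598
finger_force: 0.0
```

```bash
python3 - <<'E'
from h import *
s=observe();print(s['clock'],s['position'],s['tool_rot'],s['force'].round(1))
c,p,d=snap('w7');print('d',topring(c,d,.4775,.188,.060,.028))
go(.450,-.137,.16,np.pi/2)
E
```

```text
20.95 [0.47548727 0.10300257 0.16620245] [3.14131443e+00 2.72032689e-03 1.55712505e+00] [-1.2  0.8 -1.5]
d (1606, (477.3, 188.0, 21.8), 'mid', array([477.3, 188.2]), 'ext', array([41. , 40.3]), 'z', np.float64(0.0599))
shift cm [-24.3   -2.28   0.66] turn [ 0.001  0.001 -0.012]
```

{"fn": "play_rows", "kwargs": {
  "motion": [
    [-4.8, -0.5, 0, 0, 0, 0, 0.4],
    [-9.6, -1, 0, 0, 0, 0, 0.4],
    [-14.4, -1.5, 0, 0, 0, 0, 0.4],
    [-19.2, -2, 0, 0, 0, 0, 0.4],
    [-24, -2.4, 0, 0, 0, 0, 0.4]
  ]
}}

```text
clock: 21.5
position: [0.4494, -0.1326, 0.1662]
tool_rot: [3.141, 0.0, 1.564]
force: [1.2, 0.5, 0.7]
grip_width: 0.0596
finger_force: 0.0
```

{"fn": "play_rows", "kwargs": {
  "motion": [
    [0, 0, 0, 0, 0, 0, 0.4],
    [0, 0, 0, 0, 0, 0, 0.4],
    [0, 0, 0, 0, 0, 0, 0.4],
    [0, 0, 0, 0, 0, 0, 0.4],
    [0, 0, 0, 0, 0, 0, 0.4]
  ]
}}

```text
clock: 22.0
position: [0.4498, -0.1305, 0.1656]
tool_rot: [3.141, -0.0, 1.565]
force: [0.2, 0.0, 0.7]
grip_width: 0.0598
finger_force: 0.0
```

```bash
python3 - <<'E'
from h import *
s=observe();print(s['clock'],s['position'],s['tool_rot'],s['force'].round(1))
c,p,d=snap('w8');print('e',topring(c,d,.451,-.136,.012),'f',topring(c,d,.443,-.217,.012))
go(.450,-.137,.01,np.pi/2)
E
```

```text
22.0 [ 0.44976749 -0.13053123  0.16559624] [ 3.14141935e+00 -9.75337102e-05  1.56471692e+00] [0.2 0.  0.7]
e (875, (452.4, -135.7, 21.9), 'mid', array([ 452.4, -135.2]), 'ext', array([41. , 41.1]), 'z', np.float64(0.0118)) f (571, (443.6, -216.4, 21.9), 'mid', array([ 444. , -216.3]), 'ext', array([41.6, 41.5]), 'z', np.float64(0.0117))
shift cm [-0.63  0.03 15.55] turn [ 0.    -0.    -0.006]
```

{"fn": "play_rows", "kwargs": {
  "motion": [
    [-0.5, 0.15, 4, 0, 0, 0, 0.4],
    [-0.5, 0.15, 8, 0, 0, 0, 0.4],
    [-0.5, 0.15, 12, 0, 0, 0, 0.4],
    [-0.5, 0.15, 15, 0, 0, 0, 0.4],
    [-0.5, 0.15, 15.6, 0, 0, 0, 0.4]
  ]
}}

```text
clock: 22.55
position: [0.4496, -0.1355, 0.007]
tool_rot: [-3.138, -0.001, 1.564]
force: [0.5, 1.4, 0.4]
grip_width: 0.06
finger_force: 0.0
```

{"fn": "play_rows", "kwargs": {
  "motion": [
    [0, 0, 0.5, 0, 0, 0, 0.4],
    [0, 0, 0.5, 0, 0, 0, 0.4],
    [0, 0, 0.5, 0, 0, 0, 0.4],
    [0, 0, 0.5, 0, 0, 0, -0.5],
    [0, 0, 0.5, 0, 0, 0, -0.5]
  ]
}}

```text
clock: 23.05
position: [0.4516, -0.137, 0.0057]
tool_rot: [3.14, 0.001, 1.562]
force: [-4.5, 0.7, 24.5]
grip_width: 0.0414
finger_force: 37.2
```

{"fn": "play_rows", "kwargs": {
  "motion": [
    [0, 0, 0, 0, 0, 0, -0.5],
    [0, 0, 0, 0, 0, 0, -0.5],
    [0, 0, 0, 0, 0, 0, -0.5],
    [0, 0, 0, 0, 0, 0, -0.5],
    [0, 0, 0, 0, 0, 0, -0.5]
  ]
}}

```text
clock: 23.55
position: [0.4516, -0.1369, 0.0058]
tool_rot: [3.14, 0.001, 1.562]
force: [-3.8, -0.1, 21.5]
grip_width: 0.041
finger_force: 37.5
```

{"fn": "play_rows", "kwargs": {
  "motion": [
    [0, 0, -1, 0, 0, 0, -0.5],
    [0, 0, -5, 0, 0, 0, -0.5],
    [0, 0, -9, 0, 0, 0, -0.5],
    [0, 0, -13, 0, 0, 0, -0.5],
    [0, 0, -15.5, 0, 0, 0, -0.5]
  ]
}}

```text
clock: 24.05
position: [0.4513, -0.1366, 0.1628]
tool_rot: [3.139, 0.001, 1.563]
force: [-0.5, -0.6, -0.8]
grip_width: 0.041
finger_force: 40.8
```

{"fn": "play_rows", "kwargs": {
  "motion": [
    [4.6, 0.5, 0, 0, 0, 0, -0.5],
    [9.2, 1, 0, 0, 0, 0, -0.5],
    [13.8, 1.5, 0, 0, 0, 0, -0.5],
    [18.4, 2, 0, 0, 0, 0, -0.5],
    [23, 2.5, 0, 0, 0, 0, -0.5]
  ]
}}

```text
clock: 24.55
position: [0.4777, 0.0948, 0.1603]
tool_rot: [3.141, 0.0, 1.562]
force: [0.2, -0.7, -1.0]
grip_width: 0.0407
finger_force: 40.8
```

{"fn": "play_rows", "kwargs": {
  "motion": [
    [0, 0, 0, 0, 0, 0, -0.5],
    [0, 0, 0, 0, 0, 0, -0.5],
    [0, 0, 0, 0, 0, 0, -0.5],
    [0, 0, 0, 0, 0, 0, -0.5],
    [0, 0, 0, 0, 0, 0, -0.5]
  ]
}}

```text
clock: 25.05
position: [0.4779, 0.0922, 0.1596]
tool_rot: [3.141, 0.0, 1.561]
force: [0.9, -0.2, -0.9]
grip_width: 0.0412
finger_force: 40.8
```

```bash
python3 - <<'E'
from h import *
place('w9',.006)
E
```

```text
25.05 [0.4779 0.0922 0.1596] [3.1415e+00 3.0000e-04 1.5611e+00] 0.04118575556069863
x edges [-20.8  -8.7  12.2  23.2] outer mid 1.1999999999999993 bore mid 1.75 | y edges [-19.3  -9.   11.3  22. ] bore mid 1.1500000000000004 ztop 5.6
arbor 513 [478.1 187.7] [16.7 16.8]
shift cm [ 9.58 -0.21 -0.  ] turn [0. 0. 0.]
```

{"fn": "play_rows", "kwargs": {
  "motion": [
    [4.5, -0.1, 0, 0, 0, 0, -0.5],
    [9.47, -0.21, 0, 0, 0, 0, -0.5],
    [9.47, -0.21, 0, 0, 0, 0, -0.5],
    [9.47, -0.21, 3, 0, 0, 0, -0.5],
    [9.47, -0.21, 6, 0, 0, 0, -0.5]
  ]
}}

```text
clock: 25.6
position: [0.4769, 0.1879, 0.0991]
tool_rot: [3.14, -0.001, 1.563]
force: [1.0, -0.8, -2.6]
grip_width: 0.0408
finger_force: 40.8
```

{"fn": "play_rows", "kwargs": {
  "motion": [
    [0, 0, 0, 0, 0, 0, -0.5],
    [0, 0, 0.3, 0, 0, 0, -0.5],
    [0, 0, 0.6, 0, 0, 0, -0.5],
    [0, 0, 0.9, 0, 0, 0, -0.5],
    [0, 0, 1.2, 0, 0, 0, -0.5]
  ]
}}

```text
clock: 26.1
position: [0.4769, 0.1879, 0.088]
tool_rot: [3.141, -0.0, 1.562]
force: [0.2, -0.4, -0.0]
grip_width: 0.0411
finger_force: 41.0
```

{"fn": "play_rows", "kwargs": {
  "motion": [
    [-0.08, 0, 0, 0, 0, 0, -0.5],
    [-0.08, 0, 0.5, 0, 0, 0, -0.5],
    [-0.08, 0, 1, 0, 0, 0, -0.5],
    [-0.08, 0, 1.5, 0, 0, 0, -0.5],
    [-0.08, 0, 2, 0, 0, 0, -0.5]
  ]
}}

```text
clock: 26.6
position: [0.4763, 0.1871, 0.0669]
tool_rot: [-3.141, 0.0, 1.563]
force: [-0.1, 0.4, -0.5]
grip_width: 0.0413
finger_force: 41.0
```

{"fn": "play_rows", "kwargs": {
  "motion": [
    [0, 0, 0, 0, 0, 0, 0.4],
    [0, 0, 0, 0, 0, 0, 0.4],
    [0, 0, 0, 0, 0, 0, 0.4],
    [0, 0, -1, 0, 0, 0, 0.4],
    [0, 0, -4, 0, 0, 0, 0.4]
  ]
}}

```text
clock: 27.1
position: [0.4754, 0.1868, 0.107]
tool_rot: [-3.139, 0.001, 1.563]
force: [0.5, -0.4, 1.2]
grip_width: 0.0594
finger_force: 0.0
```

{"fn": "play_rows", "kwargs": {
  "motion": [
    [0, 0, -3, 0, 0, 0, 0.4],
    [0, 0, -6, 0, 0, 0, 0.4],
    [-4, -0.7, -6, 0, 0, 0, 0.4],
    [-8, -1.5, -6, 0, 0, 0, 0.4],
    [-8, -1.5, -6, 0, 0, 0, 0.4]
  ]
}}

```text
clock: 27.6
position: [0.4601, 0.1022, 0.1681]
tool_rot: [-3.141, 0.003, 1.558]
force: [-0.3, 0.4, -0.7]
grip_width: 0.0598
finger_force: 0.0
```

```bash
python3 - <<'E'
from h import *
s=observe();print(s['clock'],s['position'],s['tool_rot'],s['force'].round(1))
c,p,d=snap('w10');print('e',topring(c,d,.4775,.188,.072,.028));print('g',topring(c,d,.4475,.038,.008))
go(.4475,.038,.01,np.pi/2)
E
```

```text
27.6 [0.46006184 0.10217809 0.16810877] [-3.14143727e+00  3.00445895e-03  1.55767366e+00] [-0.3  0.4 -0.7]
e (1756, (477.7, 188.1, 21.9), 'mid', array([477.6, 188.1]), 'ext', array([40.4, 40.8]), 'z', np.float64(0.0719))
g (721, (448.1, 38.1, 22.1), 'mid', array([448.5,  38.9]), 'ext', array([40.5, 41.1]), 'z', np.float64(0.0078))
shift cm [-6.67 -1.25 15.84] turn [ 0.001  0.001 -0.012]
```

{"fn": "play_rows", "kwargs": {
  "motion": [
    [-3.2, -0.6, 1, 0, 0, 0, 0.4],
    [-6.3, -1.25, 4, 0, 0, 0, 0.4],
    [-6.3, -1.25, 8, 0, 0, 0, 0.4],
    [-6.3, -1.25, 12, 0, 0, 0, 0.4],
    [-6.3, -1.25, 15, 0, 0, 0, 0.4]
  ]
}}

```text
clock: 28.15
position: [0.4478, 0.0449, 0.016]
tool_rot: [-3.141, -0.001, 1.563]
force: [0.9, 0.1, -0.3]
grip_width: 0.0598
finger_force: 0.0
```

{"fn": "play_rows", "kwargs": {
  "motion": [
    [0, 0, 0.5, 0, 0, 0, 0.4],
    [0, 0, 1, 0, 0, 0, 0.4],
    [0, 0, 1, 0, 0, 0, 0.4],
    [0, 0, 1, 0, 0, 0, 0.4],
    [0, 0, 1, 0, 0, 0, 0.4]
  ]
}}

```text
clock: 28.65
position: [0.4485, 0.0443, 0.0085]
tool_rot: [3.14, -0.0, 1.562]
force: [0.2, 0.5, 0.1]
grip_width: 0.0598
finger_force: 0.0
```

{"fn": "play_rows", "kwargs": {
  "motion": [
    [-0.6, -0.1, 0, 0, 0, 0, 0.4],
    [-0.6, -0.1, 0.3, 0, 0, 0, 0.4],
    [-0.6, -0.1, 0.5, 0, 0, 0, 0.4],
    [-0.6, -0.1, 0.5, 0, 0, 0, 0],
    [-0.6, -0.1, 0.5, 0, 0, 0, -0.5]
  ]
}}

```text
clock: 29.15
position: [0.4467, 0.0384, 0.0026]
tool_rot: [-3.141, 0.0, 1.563]
force: [-2.3, -1.6, 13.8]
grip_width: 0.0408
finger_force: 38.6
```

{"fn": "play_rows", "kwargs": {
  "motion": [
    [0, 0, 0, 0, 0, 0, -0.5],
    [0, 0, 0, 0, 0, 0, -0.5],
    [0, 0, 0, 0, 0, 0, -0.5],
    [0, 0, 0, 0, 0, 0, -0.5],
    [0, 0, 0, 0, 0, 0, -0.5]
  ]
}}

```text
clock: 29.65
position: [0.4467, 0.0384, 0.0027]
tool_rot: [3.142, 0.0, 1.563]
force: [-2.4, -1.1, 10.8]
grip_width: 0.0409
finger_force: 39.0
```

{"fn": "play_rows", "kwargs": {
  "motion": [
    [0, 0, -1, 0, 0, 0, -0.5],
    [0, 0, -5, 0, 0, 0, -0.5],
    [0, 0, -9, 0, 0, 0, -0.5],
    [0, 0, -13, 0, 0, 0, -0.5],
    [0, 0, -15.5, 0, 0, 0, -0.5]
  ]
}}

```text
clock: 30.15
position: [0.4469, 0.0386, 0.1605]
tool_rot: [3.14, -0.0, 1.563]
force: [0.3, -0.2, -0.5]
grip_width: 0.0406
finger_force: 40.7
```

{"fn": "play_rows", "kwargs": {
  "motion": [
    [3, 1.5, 0, 0, 0, 0, -0.5],
    [6, 3, 0, 0, 0, 0, -0.5],
    [6, 3, 0, 0, 0, 0, -0.5],
    [6, 3, 0, 0, 0, 0, -0.5],
    [6, 3, 0, 0, 0, 0, -0.5]
  ]
}}

```text
clock: 30.65
position: [0.4768, 0.0975, 0.1576]
tool_rot: [-3.141, 0.0, 1.563]
force: [0.0, -0.9, 0.2]
grip_width: 0.0409
finger_force: 40.7
```

```bash
python3 - <<'E'
from h import *
place('w11',.003)
E
```

```text
30.65 [0.4768 0.0975 0.1576] [-3.1410e+00  5.0000e-04  1.5626e+00] 0.04092306525205588
x edges [-21.3  -9.9  10.8  22.4] outer mid 0.5499999999999989 bore mid 0.4500000000000002 | y edges [-19.   -8.9  11.8  21.9] bore mid 1.4500000000000002 ztop 4.8
arbor 503 [478.2 187.8] [16.6 17.5]
shift cm [ 9.05 -0.08 -0.  ] turn [-0.001  0.    -0.   ]
```

{"fn": "play_rows", "kwargs": {
  "motion": [
    [4.5, 0, 0, 0, 0, 0, -0.5],
    [9, -0.08, 0, 0, 0, 0, -0.5],
    [9, -0.08, 0, 0, 0, 0, -0.5],
    [9, -0.08, 3, 0, 0, 0, -0.5],
    [9, -0.08, 6, 0, 0, 0, -0.5]
  ]
}}

```text
clock: 31.2
position: [0.4775, 0.1876, 0.0972]
tool_rot: [3.14, -0.0, 1.562]
force: [1.1, -0.2, -1.3]
grip_width: 0.0404
finger_force: 40.7
```

{"fn": "play_rows", "kwargs": {
  "motion": [
    [0, 0, 0, 0, 0, 0, -0.5],
    [0, 0, 0.4, 0, 0, 0, -0.5],
    [0, 0, 0.8, 0, 0, 0, -0.5],
    [0, 0, 1.2, 0, 0, 0, -0.5],
    [0, 0, 1.5, 0, 0, 0, -0.5]
  ]
}}

```text
clock: 31.7
position: [0.4775, 0.188, 0.0828]
tool_rot: [3.141, -0.0, 1.562]
force: [-0.7, -1.0, -0.4]
grip_width: 0.0407
finger_force: 40.8
```

{"fn": "play_rows", "kwargs": {
  "motion": [
    [0, -0.06, 0.2, 0, 0, 0, -0.5],
    [0, -0.06, 0.4, 0, 0, 0, -0.5],
    [0, -0.06, 0.65, 0, 0, 0, -0.5],
    [0, -0.06, 0.65, 0, 0, 0, -0.5],
    [0, -0.06, 0.65, 0, 0, 0, 0.4]
  ]
}}

```text
clock: 32.2
position: [0.4765, 0.1882, 0.076]
tool_rot: [-3.142, 0.0, 1.563]
force: [0.4, 0.1, -0.7]
grip_width: 0.0542
finger_force: 0.0
```

{"fn": "play_rows", "kwargs": {
  "motion": [
    [0, 0, 0, 0, 0, 0, 0.4],
    [0, 0, 0, 0, 0, 0, 0.4],
    [0, 0, 0, 0, 0, 0, 0.4],
    [0, 0, -1, 0, 0, 0, 0.4],
    [0, 0, -4, 0, 0, 0, 0.4]
  ]
}}

```text
clock: 32.7
position: [0.4754, 0.1878, 0.1153]
tool_rot: [-3.138, 0.001, 1.563]
force: [-0.0, -0.5, 0.5]
grip_width: 0.0598
finger_force: 0.0
```

{"fn": "play_rows", "kwargs": {
  "motion": [
    [0, 0, -3, 0, 0, 0, 0.4],
    [0, 0, -5, 0, 0, 0, 0.4],
    [-4, -0.3, -5, 0, 0, 0, 0.4],
    [-8, -0.6, -5, 0, 0, 0, 0.4],
    [-8, -0.6, -5, 0, 0, 0, 0.4]
  ]
}}

```text
clock: 33.2
position: [0.4696, 0.103, 0.1664]
tool_rot: [-3.141, 0.003, 1.557]
force: [-0.4, 0.3, -0.8]
grip_width: 0.0599
finger_force: 0.0
```

```bash
python3 - <<'E'
from h import *
s=observe();print(s['clock'],s['position'],s['tool_rot'],s['force'].round(1))
c,p,d=snap('w12');print('g',topring(c,d,.4775,.188,.080,.028))
go(.442,-.213,.15,np.pi/2)
E
```

```text
33.2 [0.46960507 0.10303938 0.16641818] [-3.14125773e+00  2.86416906e-03  1.55743295e+00] [-0.4  0.3 -0.8]
g (2102, (477.9, 187.9, 21.8), 'mid', array([477.8, 188.1]), 'ext', array([40.7, 40.6]), 'z', np.float64(0.08))
shift cm [-31.9   -2.43   1.7 ] turn [ 0.     0.001 -0.012]
```

All four are seated (stack top 80.0 mm, centred). Now f goes to the bin.

{"fn": "play_rows", "kwargs": {
  "motion": [
    [-4.8, -0.4, 0, 0, 0, 0, 0.4],
    [-9.6, -0.8, 0, 0, 0, 0, 0.4],
    [-14.4, -1.2, 0, 0, 0, 0, 0.4],
    [-19.2, -1.6, 0, 0, 0, 0, 0.4],
    [-24, -2, 0, 0, 0, 0, 0.4]
  ]
}}

```text
clock: 33.75
position: [0.448, -0.1327, 0.1666]
tool_rot: [3.141, -0.0, 1.564]
force: [1.5, 0.2, -0.5]
grip_width: 0.0599
finger_force: 0.0
```

{"fn": "play_rows", "kwargs": {
  "motion": [
    [-4, -0.3, 0.8, 0, 0, 0, 0.4],
    [-8.4, -0.6, 1.5, 0, 0, 0, 0.4],
    [-8.4, -0.6, 1.5, 0, 0, 0, 0.4],
    [-8.4, -0.6, 1.5, 0, 0, 0, 0.4],
    [-8.4, -0.6, 1.5, 0, 0, 0, 0.4]
  ]
}}

```text
clock: 34.25
position: [0.4419, -0.2143, 0.1514]
tool_rot: [3.141, -0.0, 1.564]
force: [-0.2, 0.8, -0.0]
grip_width: 0.0596
finger_force: 0.0
```

```bash
python3 - <<'E'
from h import *
s=observe();print(s['clock'],s['position'],s['tool_rot'],s['force'].round(1))
c,p,d=snap('w13');print('f',topring(c,d,.443,-.217,.012));P=cloud(c,d)[d>0]
q=P[(P[:,2]>.05)&(P[:,2]<.066)&(P[:,1]<-.25)&(P[:,0]>.40)&(P[:,0]<.75)&(P[:,1]>-.5)];print('bin rim',q[:,:2].min(0),q[:,:2].max(0))
q=P[(P[:,2]>.004)&(P[:,2]<.045)&(np.hypot(P[:,0]-.356,P[:,1]+.257)<.05)];print('bracket',q.min(0),q.max(0))
go(.4425,-.2165,.004,np.pi/2)
E
```

```text
34.25 [ 0.44194516 -0.2142981   0.15138499] [ 3.14093032e+00 -3.75674915e-04  1.56449534e+00] [-0.2  0.8 -0. ]
f (762, (443.5, -216.7, 21.8), 'mid', array([ 443.3, -216.3]), 'ext', array([41.8, 41.7]), 'z', np.float64(0.0117))
bin rim [ 0.42512316 -0.46060932] [ 0.64121596 -0.29754726]
bracket [ 0.32422001 -0.28472786  0.00400157] [ 0.39370038 -0.22624334  0.04162059]
shift cm [-0.23  0.05 14.74] turn [ 0.001 -0.    -0.006]
```

{"fn": "play_rows", "kwargs": {
  "motion": [
    [0, 0.05, 4, 0, 0, 0, 0.3],
    [0, 0.05, 8, 0, 0, 0, 0.3],
    [0, 0.05, 12, 0, 0, 0, 0.3],
    [0, 0.05, 14, 0, 0, 0, 0.3],
    [0, 0.05, 14.7, 0, 0, 0, 0.3]
  ]
}}

```text
clock: 34.8
position: [0.4415, -0.2139, 0.0025]
tool_rot: [-3.14, -0.001, 1.565]
force: [0.3, -0.6, 0.8]
grip_width: 0.0558
finger_force: 0.0
```

{"fn": "play_rows", "kwargs": {
  "motion": [
    [0, 0, 0, 0, 0, 0, 0.3],
    [0, 0, 0, 0, 0, 0, -0.5],
    [0, 0, 0, 0, 0, 0, -0.5],
    [0, 0, 0, 0, 0, 0, -0.5],
    [0, 0, 0, 0, 0, 0, -0.5]
  ]
}}

```text
clock: 35.3
position: [0.4426, -0.2156, 0.0056]
tool_rot: [3.139, 0.001, 1.563]
force: [-0.2, 3.9, 5.2]
grip_width: 0.0411
finger_force: 39.7
```

{"fn": "play_rows", "kwargs": {
  "motion": [
    [0, 0, -1, 0, 0, 0, -0.5],
    [0, 0, -5, 0, 0, 0, -0.5],
    [0, 0, -9, 0, 0, 0, -0.5],
    [0, 0, -13, 0, 0, 0, -0.5],
    [0, 0, -13, 0, 0, 0, -0.5]
  ]
}}

```text
clock: 35.8
position: [0.4439, -0.2165, 0.1397]
tool_rot: [3.135, 0.004, 1.562]
force: [0.4, -0.2, -1.6]
grip_width: 0.0409
finger_force: 40.8
```

{"fn": "play_rows", "kwargs": {
  "motion": [
    [-4, 2.2, 0, 0, 0, 0, -0.5],
    [-8, 4.4, 0, 0, 0, 0, -0.5],
    [-12, 6.6, 0, 0, 0, 0, -0.5],
    [-16.5, 9, 0, 0, 0, 0, -0.5],
    [-16.5, 9, 0, 0, 0, 0, -0.5]
  ]
}}

```text
clock: 36.3
position: [0.5312, -0.387, 0.1345]
tool_rot: [3.14, 0.002, 1.557]
force: [-1.5, 1.3, -0.8]
grip_width: 0.0409
finger_force: 40.9
```

```bash
python3 - <<'E'
from h import *
s=observe();print(s['clock'],s['position'],s['tool_rot'],s['grip_width'],s['finger_force'])
for n in ['top','side']:
    c=viewer.camera_info(n);p,d=viewer.grab_frame(n);hsv=cv2.cvtColor(p,cv2.COLOR_RGB2HSV);P=cloud(c,d);m=(cv2.inRange(hsv,(100,130,60),(125,255,255))>0)&(d>0)&(P[...,2]<.08)&(P[...,0]>.38)&(P[...,0]<.68)&(P[...,1]<-.25)&(P[...,1]>-.55)&(P[...,2]>.045)
    q=P[m];print(n,len(q),cv2.minAreaRect((q[:,:2]*1000).astype(np.float32)))
E
```

```text
36.3 [ 0.53124557 -0.38700883  0.13452592] [3.13975043e+00 1.80043578e-03 1.55747948e+00] 0.04086798551130465 40.85853159427643
top 514 ((526.9443969726562, -384.2611389160156), (150.34007263183594, 208.86412048339844), 83.62812042236328)
side 1335 ((527.2005615234375, -383.58441162109375), (150.98471069335938, 209.26361083984375), 83.60142517089844)
```

{"fn": "play_rows", "kwargs": {
  "motion": [
    [0, -0.4, 3, 0, 0, 0, -0.5],
    [0, -0.4, 6, 0, 0, 0, -0.5],
    [0, -0.4, 9, 0, 0, 0, -0.5],
    [0, -0.4, 10, 0, 0, 0, -0.5],
    [0, -0.4, 10, 0, 0, 0, -0.5]
  ]
}}

```text
clock: 36.9
position: [0.526, -0.3803, 0.0337]
tool_rot: [-3.14, -0.001, 1.564]
force: [-0.1, 0.6, -1.0]
grip_width: 0.0411
finger_force: 40.9
```

{"fn": "play_rows", "kwargs": {
  "motion": [
    [0, 0, 0, 0, 0, 0, 0.3],
    [0, 0, 0, 0, 0, 0, 0.3],
    [0, 0, 0, 0, 0, 0, 0.3],
    [0, 0, 0, 0, 0, 0, 0.3],
    [0, 0, 0, 0, 0, 0, 0.3]
  ]
}}

```text
clock: 37.4
position: [0.5266, -0.3814, 0.0343]
tool_rot: [3.141, 0.0, 1.563]
force: [0.6, -0.3, -0.3]
grip_width: 0.0557
finger_force: 0.0
```

{"fn": "play_rows", "kwargs": {
  "motion": [
    [0, 0, -4, 0, 0, 0, 0.3],
    [0, 0, -8, 0, 0, 0, 0.3],
    [0, 0, -12, 0, 0, 0, 0.3],
    [0, 0, -16, 0, 0, 0, 0.3],
    [0, 0, -16, 0, 0, 0, 0.3]
  ]
}}

```text
clock: 37.9
position: [0.5285, -0.3822, 0.1995]
tool_rot: [3.135, 0.004, 1.562]
force: [-0.1, -0.3, -0.3]
grip_width: 0.0555
finger_force: 0.0
```

```bash
python3 - <<'E'
from h import *
s=observe();print(s['clock'],s['position'],s['tool_rot'],s['grip_width'])
c,p,d=snap('w14');print(topring(c,d,.527,-.386,.015))
c=viewer.camera_info('top');p,d=viewer.grab_frame('top');P=cloud(c,d)[d>0]
q=P[(np.hypot(P[:,0]-.573,P[:,1]-.3)<.03)&(P[:,2]>.108)&(P[:,2]<.14)];print('knob',len(q),((q.min(0)+q.max(0))/2).round(4))
go(.573,.301,.20,np.pi/2)
E
```

```text
37.9 [ 0.52854623 -0.38217807  0.19951824] [3.13529535 0.00404785 1.56246693] 0.05550257437964665
(581, (529.3, -382.6, 21.8), 'mid', array([ 529.2, -382.4]), 'ext', array([41.8, 41.6]), 'z', np.float64(0.0148))
knob 34 [0.5717 0.3004 0.1209]
shift cm [68.29  4.08 -0.6 ] turn [ 0.001  0.001 -0.008]
```

{"fn": "play_rows", "kwargs": {
  "motion": [
    [4.7, 0.3, 0, 0, 0, 0, 0],
    [9.4, 0.6, 0, 0, 0, 0, 0],
    [14.1, 0.9, 0, 0, 0, 0, 0],
    [18.8, 1.2, 0, 0, 0, 0, 0],
    [23.5, 1.5, 0, 0, 0, 0, 0]
  ]
}}

```text
clock: 38.5
position: [0.5426, -0.1446, 0.1928]
tool_rot: [-3.14, -0.001, 1.563]
force: [1.4, 0.5, 0.2]
grip_width: 0.0428
finger_force: 0.0
```

{"fn": "play_rows", "kwargs": {
  "motion": [
    [4.7, 0.3, 0, 0, 0, 0, 0],
    [9.4, 0.6, 0, 0, 0, 0, 0],
    [14.1, 0.9, 0, 0, 0, 0, 0],
    [18.8, 1.2, 0, 0, 0, 0, 0],
    [23.5, 1.5, 0, 0, 0, 0, 0]
  ]
}}

```text
clock: 39.0
position: [0.5596, 0.0901, 0.1928]
tool_rot: [-3.14, 0.0, 1.563]
force: [1.0, 0.3, -0.3]
grip_width: 0.0422
finger_force: 0.0
```

{"fn": "play_rows", "kwargs": {
  "motion": [
    [4.5, 0.3, 0, 0, 0, 0, 0],
    [9, 0.6, 0, 0, 0, 0, 0],
    [13.5, 0.9, 0, 0, 0, 0, 0],
    [18, 1.1, 0, 0, 0, 0, 0],
    [21.3, 1.4, 0, 0, 0, 0, 0]
  ]
}}

```text
clock: 39.5
position: [0.5747, 0.3042, 0.1925]
tool_rot: [-3.14, 0.0, 1.565]
force: [0.2, 0.8, 0.4]
grip_width: 0.0426
finger_force: 0.0
```

```bash
python3 - <<'E'
from h import *
s=observe();print(s['clock'],s['position'],s['tool_rot'],s['grip_width'],s['qpos'].round(2));go(.573,.301,.112,1.56)
E
```

```text
39.5 [0.57472707 0.30422897 0.19246925] [-3.13950508e+00  8.09432516e-05  1.56482778e+00] 0.04259163562786737 [-0.16  0.68 -0.67  1.54  0.45  1.08 -0.94]
shift cm [-0.32 -0.15  8.05] turn [-0.002  0.     0.005]
```

{"fn": "play_rows", "kwargs": {
  "motion": [
    [-0.3, -0.15, 3, 0, 0, 0, 0],
    [-0.3, -0.15, 6, 0, 0, 0, 0],
    [-0.3, -0.15, 8, 0, 0, 0, 0],
    [-0.3, -0.15, 8, 0, 0, 0, 0],
    [-0.3, -0.15, 8, 0, 0, 0, -0.7]
  ],
  "squeeze": 20
}}

```text
clock: 40.0
position: [0.5741, 0.2984, 0.1136]
tool_rot: [-3.14, 0.0, 1.563]
force: [0.3, 0.5, 0.2]
grip_width: 0.0291
finger_force: 0.0
```

{"fn": "play_rows", "kwargs": {
  "motion": [
    [0, 0, 0, 0, 0, 0, -0.7],
    [0, 0, 0, 0, 0, 0, -0.7],
    [0, 0, 0, 0, 0, 0, -0.7],
    [0, 0, 0, 0, 0, 0, -0.7],
    [0, 0, 0, 0, 0, 0, -0.7]
  ]
}}

```text
clock: 40.5
position: [0.5748, 0.2987, 0.1147]
tool_rot: [3.14, -0.001, 1.563]
force: [-0.2, 0.8, 7.7]
grip_width: 0.0153
finger_force: 20.8
```

{"fn": "play_rows", "kwargs": {
  "motion": [
    [-0.05, -1.07, 0, 0, 0, -0.088, -0.7],
    [-0.19, -2.14, 0, 0, 0, -0.176, -0.7],
    [-0.42, -3.18, 0, 0, 0, -0.264, -0.7],
    [-0.75, -4.21, 0, 0, 0, -0.352, -0.7],
    [-1.16, -5.2, 0, 0, 0, -0.44, -0.7]
  ]
}}

```text
clock: 41.0
position: [0.5222, 0.288, 0.1148]
tool_rot: [3.14, -0.001, 2.007]
force: [1.0, 2.3, 5.6]
grip_width: 0.0148
finger_force: 20.8
```

{"fn": "play_rows", "kwargs": {
  "motion": [
    [-0.05, -1.07, 0, 0, 0, -0.088, -0.7],
    [-0.19, -2.14, 0, 0, 0, -0.176, -0.7],
    [-0.42, -3.18, 0, 0, 0, -0.264, -0.7],
    [-0.75, -4.21, 0, 0, 0, -0.352, -0.7],
    [-1.16, -5.2, 0, 0, 0, -0.44, -0.7]
  ]
}}

```text
clock: 41.5
position: [0.48, 0.2554, 0.1147]
tool_rot: [3.14, 0.0, 2.447]
force: [1.7, 1.6, 6.5]
grip_width: 0.0146
finger_force: 20.8
```

```bash
python3 - <<'E'
from h import *
s=observe();print(s['clock'],s['position'],s['tool_rot'],s['grip_width'],s['finger_force'],s['force'],s['qpos'].round(2))
p=np.array([.571,.180]);k=s['position'][:2]-p;print(np.hypot(*k),'theta',np.arctan2(k[1],-k[0])-.079)
E
```

```text
41.5 [0.48004644 0.25539098 0.11471509] [3.13964144e+00 3.48211320e-04 2.44706965e+00] 0.01460145985368539 20.844722092151642 [1.74113125 1.6063315  6.51042888] [ 0.    0.69 -0.86  1.89  0.68  0.88 -0.32]
0.11813699591477116 theta 0.6131134449666418
```

{"fn": "play_rows", "kwargs": {
  "motion": [
    [-0.05, -1.07, 0, 0, 0, -0.088, -0.7],
    [-0.19, -2.14, 0, 0, 0, -0.176, -0.7],
    [-0.42, -3.18, 0, 0, 0, -0.264, -0.7],
    [-0.75, -4.21, 0, 0, 0, -0.352, -0.7],
    [-1.16, -5.2, 0, 0, 0, -0.44, -0.7]
  ]
}}

```text
clock: 42.0
position: [0.4562, 0.2075, 0.1147]
tool_rot: [3.14, 0.002, 2.886]
force: [7.0, -0.3, 6.0]
grip_width: 0.0148
finger_force: 20.8
```

{"fn": "play_rows", "kwargs": {
  "motion": [
    [0, -0.4, 0, 0, 0, -0.03, -0.7],
    [-0.03, -0.8, 0, 0, 0, -0.06, -0.7],
    [-0.06, -1.2, 0, 0, 0, -0.1, -0.7],
    [-0.1, -1.5, 0, 0, 0, -0.13, -0.7],
    [-0.13, -1.8, 0, 0, 0, -0.15, -0.7]
  ]
}}

```text
clock: 42.5
position: [0.4535, 0.19, 0.1147]
tool_rot: [3.14, 0.003, 3.034]
force: [8.8, 0.3, 5.1]
grip_width: 0.0156
finger_force: 20.7
```

```bash
python3 - <<'E'
from h import *
s=observe();print(s['clock'],s['position'],s['tool_rot'],s['grip_width'],s['finger_force'],s['force'],s['qpos'].round(2))
p=np.array([.571,.180]);k=s['position'][:2]-p;print(np.hypot(*k),'theta',np.arctan2(k[1],-k[0])-.079)
E
```

```text
42.5 [0.4535203  0.1899942  0.11474056] [3.14045739e+00 2.81437863e-03 3.03355671e+00] 0.015608390845335336 20.72117507457733 [8.84648364 0.32485851 5.11650658] [ 0.21  0.69 -1.01  2.01  0.77  0.88  0.23]
0.11790404445212663 theta 0.005867347206920226
```

{"fn": "play_rows", "kwargs": {
  "motion": [
    [0, -0.1, 0, 0, 0, 0, -0.7],
    [0, -0.2, 0, 0, 0, 0, -0.7],
    [0, -0.3, 0, 0, 0, 0, -0.7],
    [0, -0.4, 0, 0, 0, 0, -0.7],
    [0, -0.4, 0, 0, 0, 0, -0.7]
  ]
}}

```text
clock: 43.0
position: [0.4534, 0.1893, 0.1151]
tool_rot: [3.134, 0.003, 3.034]
force: [9.0, 19.9, -7.7]
grip_width: 0.0149
finger_force: 20.3
```

Force builds to 20 N against the stop, so the keeper is home. Release and retreat.

{"fn": "play_rows", "kwargs": {
  "motion": [
    [0, 0.3, 0, 0, 0, 0, -0.3],
    [0, 0.35, 0, 0, 0, 0, -0.1],
    [0, 0.35, 0, 0, 0, 0, 0],
    [0, 0.35, 0, 0, 0, 0, 0],
    [0, 0.35, -3, 0, 0, 0, 0]
  ]
}}

```text
clock: 43.5
position: [0.4508, 0.1883, 0.1421]
tool_rot: [-3.14, -0.004, 3.033]
force: [0.2, -0.1, 1.1]
grip_width: 0.0428
finger_force: 0.0
```

{"fn": "play_rows", "kwargs": {
  "motion": [
    [0, 0, -4, 0, 0, 0, 0],
    [0, 0, -8, 0, 0, 0, 0],
    [0, 3, -10, 0, 0, 0, 0],
    [0, -4, -12, 0, 0, 0, 0],
    [0, -9, -12, 0, 0, 0, 0]
  ]
}}

```text
clock: 44.0
position: [0.4448, 0.1306, 0.2624]
tool_rot: [3.141, 0.001, 3.041]
force: [1.2, -1.7, 0.2]
grip_width: 0.0428
finger_force: 0.0
```

{"fn": "play_rows", "kwargs": {
  "motion": [
    [0, -4, 0, 0, 0, 0, 0],
    [0, -8, 0, 0, 0, 0, 0],
    [0, -12, 0, 0, 0, 0, 0],
    [0, -12, 0, 0, 0, 0, 0],
    [0, -12, 0, 0, 0, 0, 0]
  ]
}}

```text
clock: 44.5
position: [0.4324, 0.0077, 0.2613]
tool_rot: [-3.141, -0.0, 3.03]
force: [0.5, 0.8, 0.6]
grip_width: 0.0429
finger_force: 0.0
```

```bash
python3 - <<'E'
from h import *
s=observe();print(s['clock'],s['position'],s['force'].round(1))
for n in ['top','side']:
    c=viewer.camera_info(n);p,d=viewer.grab_frame(n);cv2.imwrite(f'pics/{n}2.png',p[:,:,::-1]);P=cloud(c,d)[d>0]
    q=P[(np.hypot(P[:,0]-.452,P[:,1]-.19)<.035)&(P[:,2]>.106)&(P[:,2]<.14)];k=((q.min(0)+q.max(0))/2) if len(q) else None;print(n,'knob',len(q),k)
    if k is not None:print('theta',np.arctan2(k[1]-.180,.571-k[0])-.079)
    if n=='side':
        cr=cv2.resize(p[100:340,230:430,::-1],None,fx=2.5,fy=2.5,interpolation=cv2.INTER_CUBIC);cv2.imwrite('pics/sidecrop2.png',cr)
    for t,(x,y,h) in {'f':(.528,-.384,.015)}.items():print(t,topring(c,d,x,y,h))
E
```

```text
44.5 [0.43239595 0.00771467 0.26131948] [0.5 0.8 0.6]
top knob 31 [0.44738804 0.18708467 0.12153783]
theta -0.02174884650928173
f (74, (529.5, -381.1, 25.8), 'mid', array([ 526.3, -383.3]), 'ext', array([39.8, 41. ]), 'z', np.float64(0.0153))
side knob 45 [0.44873893 0.18815842 0.1182173 ]
theta -0.012369292800985629
f (185, (526.8, -382.0, 21.7), 'mid', array([ 526.8, -381.7]), 'ext', array([40.7, 40.6]), 'z', np.float64(0.0132))
```

View pics/sidecrop2.png

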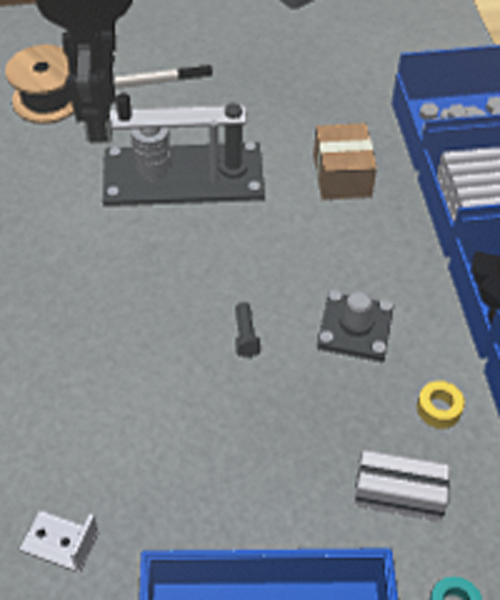

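The crop shows the keeper bar over the loaded stack at (150,120) and no rings left on the bench. The bystanders are in place, f is in the bin, and the arm is clear of everything.

```bash
python3 -c "
from workcell import bot
print(bot.job_done())"
```

```text
the job is handed in; nothing more can be done
None
```

I handed the job in at about 45 s: spacers a, d, e and g are on the arbor thickest-down, f is in the blue bin (b and c weren't in this run), and the keeper is home; I told the bores apart from camera measurements and did not use the gauge, and no verdict came back.

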